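Set the multimeter on its sloped rest

TASK

The multimeter (the hanging instrument with the round dial) hangs by its loop on a hook stand. Lift it up and off the hook and set it gently, without dropping it, on the narrow sloped rest, back against the plate, face outward, display end up, centred across the plate, straight along it and with its lower end down against the lip. Leave the hanging remote control and the other things on the bench where they are.

Things in the scene. Friction and masses are not known exactly. Their poses are not given: they have to be found in the camera images.
- meter: Multimeter to move: grey housing 130 x 54 x 28 mm, 0.2-0.3 kg, dark display near its top end, round black dial (36 mm wide, 8 mm proud) below. Origin: centre of the back. x along the length to the top (hanging loop) end, y across, z out of the face. It hangs with its back on the stand's spine, leaning back 32 degrees from upright, face roughly to the robot.
- meter_display (a point): Centre of the meter's display, on the front face, 38 mm from the middle towards the loop end.
- meter_stand: Fixed stand the meter hangs on: base 160 x 110 x 14 mm; flat aluminium spine 30 mm wide, 8 thick, just behind the meter, leaning back 32 degrees, its top 221 mm high. Origin: on the bench 60 mm below the point where the spine's front is 60 mm high; x horizontal, away from the meter's face; z up.
- cradle: Sloped aluminium plate of the fixed rest, where the meter must end: 150 x 34 x 6 mm, rising 20 degrees, facing up and roughly to the robot; sides free, so the meter overhangs 10 mm each side. Origin: middle of the inner corner of plate and lip, 60 mm above the bench. x up the slope, y across, z out of the plate. Seated, the meter's axes are parallel to these, its origin at x 65, y 0, z 0 mm.
- meter_loop (a point): Middle of the top bar of the meter's rigid steel hanging loop: 5 mm wire, 41 mm wide outside, 31 mm inside, rising 41 mm from the middle of the meter's top end, in a plane parallel to the face, 14 mm in front of the back. At the start this bar lies on the hook.
- meter_hook (a point): Top of the stand's hook where it meets the spine: flat steel 20 mm wide, 4 thick, out 29 mm square to the spine (along the meter's z); its last 4 mm turn up 8 mm. The meter's top end hangs 32 mm under the hook. To come off, the meter goes more than 8 and less than 32 mm along its own x, then over 18 mm along its own z.
- lip (a point): Middle of the top edge of the lip at the plate's lower end: 6 mm thick, 34 wide, standing 16 mm out of the plate. The plate stands on a post 24 mm wide and a base 130 x 100 x 12 mm.
- remote_stand: A second stand, same as the meter's, carrying the remote control; leave it. Same frame as meter_stand.
- remote: Bystander: slim grey remote control 125 x 40 x 22 mm with rows of small buttons and no dial, hanging by a similar loop on the other stand. Origin: centre of its back; x to the loop, z out of the face.
- capacitor: Bystander: black upright cylinder 36 mm across, 50 mm high. Origin: centre of its underside.
- screwdriver: Bystander: screwdriver 180 mm long lying on the bench, less than 40 mm high.
- heatsink: Bystander: finned aluminium heat sink 70 x 100 x 35 mm. Origin: centre of its underside.
- board: Bystander: green circuit board 110 x 140 mm with parts up to 36 mm high, lying flat. Origin: centre of its underside.
- parts_jar: Bystander: closed glass jar 70 mm across, 100 mm high, to the left. Origin: centre of its underside.
- spool: Bystander: metal solder spool 60 mm across, 40 mm high, at the back. Origin: centre of its underside.
Things that resemble listed ones, but are neither listed nor needed, are in the scene too. Leave any yellow look-alike of the meter alone.

How it is judged:
On the way:
1. the meter is off its hook and clear of the stand (contact force between meter and meter_stand below 0.05 N and distance of meter from where it was at the start of the episode above 0.05 m and height (world z) of meter above 0.08 m), for 0.1 s.
At the end, for the whole second after the job is handed in: The meter lies released and still on the sloped plate: face out, display end up, back on the plate (6 mm, 0.12 rad), lower end within 8 mm of the lip, centred within 12 mm, straight within 0.15 rad. The remote still hangs; the bystanders are where they were (30 mm) (x of meter in the frame of cradle between 0.058 and 0.073 m and y of meter in the frame of cradle between -0.012 and 0.012 m and z of meter in the frame of cradle between -0.005 and 0.006 m and x of meter_display in the frame of cradle above 0.08 m and z of meter_display in the frame of cradle above 0.015 m and angle between the x axis of meter and the x axis of cradle, either way round below 0.15 rad and angle between the z axis of meter and the z axis of cradle, either way round below 0.12 rad and contact force between meter and cradle above 0.3 N and distance of remote from where it was at the start of the episode below 0.03 m and linear speed of meter below 0.02 m/s and angular speed of meter below 0.2 rad/s); the robot touches nothing.
It fails at once if the meter is pressed hard on the rest (over 70 N) (contact force between meter and cradle above 70 N).
It fails at once if the meter is dropped (falls free, faster than 0.6 m/s: about 20 mm) (contact force between the fingers and meter below 0.05 N and linear speed of meter above 0.6 m/s).
It fails at once if the remote control is moved more than 30 mm (distance of remote from where it was at the start of the episode above 0.03 m).
It fails at once if another thing on the bench is moved more than 30 mm (distance of any of capacitor, screwdriver, heatsink, board, parts_jar, spool from where it was at the start of the episode above 0.03 m).
It also fails if it takes over 45 s, if anything falls off the work surface, if the arm or the gripper's body presses on something with over 40 N, if the wrist force passes 120 N, or if a joint passes its speed limit or range.

ROBOT

A 6-joint arm with a two-finger parallel gripper is mounted at the origin on the work surface. World frame = base frame: x ahead of the robot, y to its left, z up, the work surface at z = 0. Lengths are in m, angles in rad, forces in N, time in s.
With the tool pointing down it reaches from about 0.3 to 0.875 m from the base axis. Payload 6.4 kg.
Tool frame: the origin (TCP) lies midway between the tips of the shut fingers; the grasp point (between the pads) lies 19 mm behind it; z points along the fingers, y is the line along which they close (so a half turn about z gives the same grasp; the last joint's range is limited). The gripper opens to 85 mm and grips with 20 to 120 N. Pads are 22 mm wide; open, the fingers measure 114 mm over their backs; the gripper's body (76 mm by 85 mm) begins 54 mm behind the grasp point. The pads swing forward as they close: fully open they stand 13 mm farther back than shut.
Start: joints at [0.936, 0.181, 1.607, -0, 1.354, -0.206], TCP at [0.239, 0.523, 0.231] pointing down, gripper open.
Joint ranges: [-2.99, 2.99], [-0.89, 2.07], [0.3, 2.58], [-1.14, 4.28], [0, 2.63], [-3.12, 3.12]. Speed limits (rad/s): [2.57, 2.57, 3.01, 3.14, 3.14, 3.14].

INTERFACE

Orientations are given as a unit quaternion [w, x, y, z].
In Python, from bench import ctrl, vision, workorder gives the robot as it stands. The module is installed in compiled form; this text tells all that it offers.
- The arm moves only by the tool servo_tool, never from a script. Its argument "steps" is a list of rows, each an object of numbers: "dx", "dy", "dz": the shift along the world's x, y, z as a fraction of full scale; "wx", "wy", "wz": the turn, a rotation vector about the world's x, y, z as a fraction of full scale. A call has exactly 5 rows; each row is the pose to reach, as a shift and turn from the pose commanded when the call began, turning the shorter way round; what a row does not reach only later rows make up. Full scale, the value 1, is 100 mm for a shift and pi rad for a turn. A row lasts 1/12 s, in which the tool goes at most 41.7 mm and 7.16 degrees, less where a joint would pass 70% of its speed; a pose out of reach is approached as far as the arm can. A call with a number of a shift or a turn outside -1 to 1 is refused whole. A call with a gripper value outside its range is refused whole. "jaw" is the opening, from 0 (shut) to 1 (fully open), set as the call begins (left out, the last holds). The fingers move at their own pace and stop on an object; the grip force is fixed at half the most. Time passes only in rows, so rows that repeat a pose let the fingers close, or fill a call up. It gives the time, the measured TCP pose, the force, the opening and the grip force at its end, in the units of the state.
- ctrl.get_obs(): the state, without advancing time (a new reading comes with each control period).
- vision.camera(name): name is "scene" or "top" or "wrist"; returns a dict with "frame" (420x560x3 uint8, red, green, blue), "vfov" (degrees; the focal length in pixels is half the picture's height over the tangent of half this angle, whatever the lens; pixels are square), "cx", "cy" (the principal point, pixels), "camera_from_world" (4x4, takes a point from world to camera coordinates). Camera axes: x right, y up, looking along -z (the intrinsics and any distortion apply to the point x, -y, -z); pixel columns grow to the right and rows downward; lengths in m; the calibration is good to about 2 mm. A picture is of the moment at which its call begins. There is no depth.
- workorder.hand_in(): hands the job in; it is judged then, once.
The state is a dict: "time_s": time; "q": joint angles; "dq": joint speeds; "joint_efforts": joint torques, N m; "eef_pos": TCP position; "eef_rot": TCP orientation; "wrist_force": force on the tool from outside, world axes, zero at the start; "torque": the same for the moment, N m; "opening": opening from 0.0 (shut) to 1.0 (fully open); "grasp_force": force on a finger pad.
Only numpy, scipy, OpenCV 4.12 (cv2) and the standard library are available. Lean on these libraries where they do the work, as an engineer would, in place of code of your own. Each camera call takes 0.05 s, during which the arm holds its last target. There are 200 camera calls.

## Working session

There is one attempt and no reset: what is moved stays moved. The work goes in short steps, Python scripts to look and compute and a tool call to move; the robot and the scene stay as the last step left them, time stands still between calls to the robot, and variables do not carry over. Pictures are saved under pics/ and viewed, at most 10 in all, crops included, and the job is handed in when it is done.

Besides the shell and the picture viewer there is one more tool, called as name(argument=value, ...) on one line, values as JSON. servo_tool: Moves the arm, as the interface text tells. Its arguments: {"type":"object","properties":{"steps":{"type":"array","items":{"type":"object","properties":{"dx":{"type":"number"},"dy":{"type":"number"},"dz":{"type":"number"},"wx":{"type":"number"},"wy":{"type":"number"},"wz":{"type":"number"}}}},"jaw":{"type":"number"}},"required":["steps"]}

```bash
mkdir -p pics
python3 - <<'E'
from bench import ctrl, vision
import cv2,pickle
o=ctrl.get_obs();print(o['eef_pos'],o['eef_rot'],o['time_s'],o['opening'])
d={}
for n in ("scene","top","wrist"):
    c=vision.camera(n);d[n]=c
    print(n,c['vfov'],c['cx'],c['cy'],c['camera_from_world'].round(4).tolist(),[k for k in c])
    cv2.imwrite(f'pics/{n}.png',c['frame'][:,:,::-1])
pickle.dump(d,open('cams.pkl','wb'))
E
```

```text
[0.23873486 0.52247273 0.23035551] [-3.68050519e-04  2.12782864e-01  9.77099091e-01 -8.27403495e-04] 0.0 1.0028485846812076
scene 42.14310788950374 273.83091661499105 198.51071785065224 [[-0.7419, 0.6705, -0.0038, 0.4032], [-0.5016, -0.5512, 0.6668, 0.1947], [0.445, 0.4966, 0.7452, -1.7693], [0.0, 0.0, 0.0, 1.0]] ['frame', 'vfov', 'cx', 'cy', 'camera_from_world']
top 56.34368908658813 279.40885028087826 210.98941209279377 [[-0.0057, -1.0, -0.0038, 0.0285], [0.9923, -0.0062, 0.1236, -0.5683], [-0.1237, -0.003, 0.9923, -1.1448], [0.0, 0.0, 0.0, 1.0]] ['frame', 'vfov', 'cx', 'cy', 'camera_from_world']
wrist 68.739424342321 279.7233046792021 207.41044349662997 [[0.4169, 0.909, -0.0012, -0.5753], [-0.8694, 0.3983, -0.2924, 0.0374], [-0.2653, 0.1229, 0.9563, -0.3789], [0.0, 0.0, 0.0, 1.0]] ['frame', 'vfov', 'cx', 'cy', 'camera_from_world']
```

View pics/scene.png

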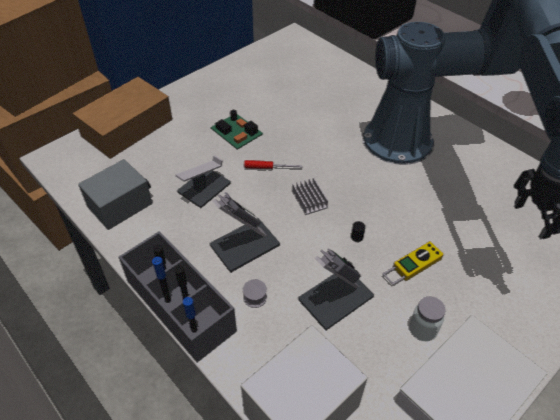

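View pics/top.png

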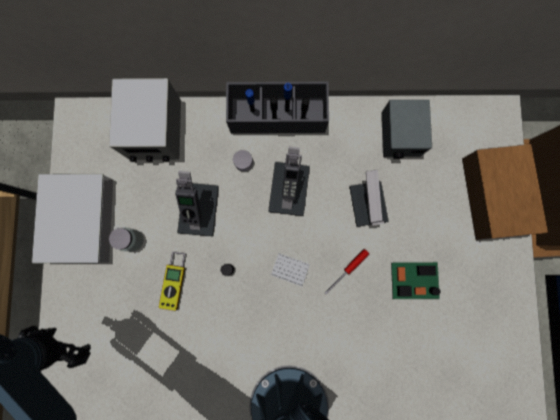

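The scene view shows two hook stands at about (245,235) and (335,285), and the sloped rest at (203,180). In the top view, three things could be taken for the meter:
- the hanging instrument at (187,207), with a display and dial
- the hanging remote at (291,185), with rows of buttons
- the yellow look-alike lying at (172,287)

I choose (187,207) and will check it in a close crop.

Run:
```python
import cv2,pickle,numpy as np
d=pickle.load(open('cams.pkl','rb'))
def crop(n,x,y,w,h,s): 
    return cv2.resize(d[n]['frame'][y:y+h,x:x+w,::-1],None,fx=s,fy=s,interpolation=cv2.INTER_CUBIC)
a=crop('top',165,160,66,50*3//2,4*1);
ims=[crop('top',160,165,66,75,6),crop('top',335,160,66,75,6)]
b=[crop('scene',295,240,80,30*3,4)]
a=np.hstack(ims)
cv2.imwrite('pics/c1.png',a)
b=np.hstack([crop('scene',295,240,80,90,5),crop('scene',170,145,80,90,5)])
cv2.imwrite('pics/c2.png',b)
```

```text
(no output)
```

View pics/c1.png

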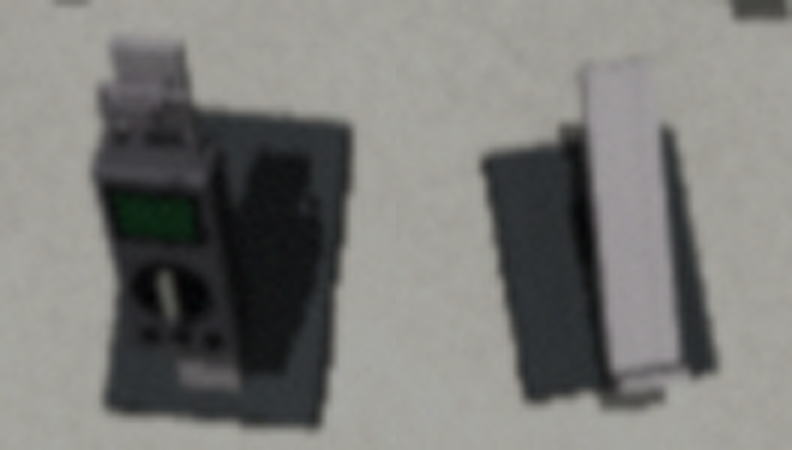

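View pics/c2.png

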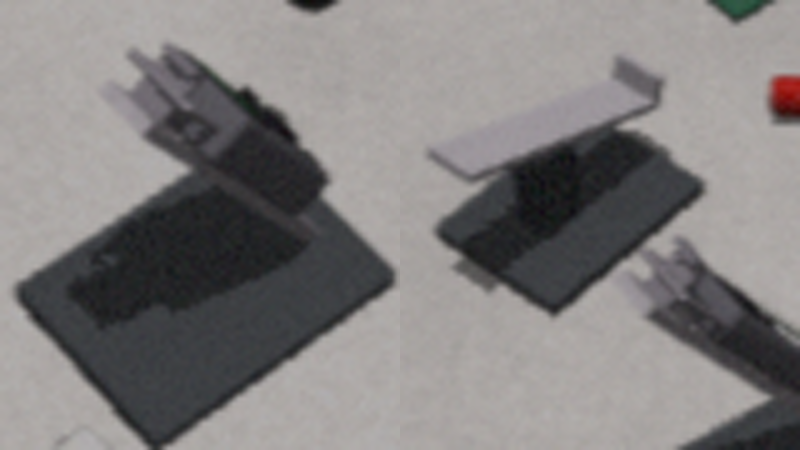

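The crop confirms the choice: the instrument with a green display (crop 155,216) and round dial (172,295) is the meter, at top pixel (187,207). The plate's corners are clear in both views.

```bash
cat > h.py <<'E'
import numpy as np,pickle
def cam(c):
    T=np.array(c['camera_from_world']);f=210/np.tan(np.radians(c['vfov'])/2);return T,f,c['cx'],c['cy']
def ray(c,p):
    T,f,cx,cy=cam(c);R=T[:3,:3];d=R.T@np.array([(p[0]-cx)/f,-(p[1]-cy)/f,-1]);return -R.T@T[:3,3],d/np.linalg.norm(d)
def onz(c,p,z):
    o,d=ray(c,p);return o+d*(z-o[2])/d[2]
def tri(c1,p1,c2,p2):
    o1,d1=ray(c1,p1);o2,d2=ray(c2,p2)
    s=np.linalg.lstsq(np.c_[d1,-d2],o2-o1,rcond=None)[0];a=o1+s[0]*d1;b=o2+s[1]*d2
    return (a+b)/2,np.linalg.norm(a-b)
def proj(c,P):
    T,f,cx,cy=cam(c);q=T[:3,:3]@P+T[:3,3];return np.array([cx-f*q[0]/q[2],cy+f*q[1]/q[2]])
E
python3 - <<'E'
from h import *
np.set_printoptions(precision=4,suppress=True)
d=pickle.load(open('cams.pkl','rb'));t=d['top'];s=d['scene']
A=lambda u,v:(160+u/6,165+v/6)
B=lambda u,v:(335+(u-396)/6,160+v/6)
C=lambda u,v:(295+u/5,240+v/5)
D=lambda u,v:(170+(u-400)/5,145+v/5)
print('stand base top z.014'); 
for p in [A(350,125),A(320,427),A(108,410)]: print(onz(t,p,.014))
print('scene');
for p in [C(18,292),C(155,445),C(395,278)]: print(onz(s,p,.014))
print('cradle top end z.111');
for p in [B(585,65),B(655,60)]: print(onz(t,p,.111))
for p in [D(430,152),D(472,178)]: print(onz(s,p,.111))
print('lower'); 
for p in [B(612,380),B(682,370)]: print(onz(t,p,.060))
print('base z.012')
for p in [B(485,157),B(527,402),B(716,370),B(668,125)]: print(onz(t,p,.012))
for p in [D(437,232),D(553,312),D(705,185)]: print(onz(s,p,.012))
print('display',onz(t,A(155,216),.15),'dial',onz(t,A(172,295),.12))
for n,a,b in [('topL',B(655,60),D(472,178)),('topR?',B(585,65),D(430,152))]: print(n,tri(t,a,s,b))
E
```

```text
stand base top z.014
[0.6506 0.2135 0.014 ]
[0.4952 0.2266 0.014 ]
[0.5045 0.3345 0.014 ]
scene
[0.6598 0.2206 0.014 ]
[0.6697 0.3252 0.014 ]
[0.5149 0.3413 0.014 ]
cradle top end z.111
[ 0.6728 -0.2239  0.111 ]
[ 0.675  -0.2572  0.111 ]
[ 0.6822 -0.2492  0.111 ]
[ 0.6768 -0.2173  0.111 ]
lower
[ 0.5272 -0.2433  0.06  ]
[ 0.5319 -0.2777  0.06  ]
base z.012
[ 0.6474 -0.193   0.012 ]
[ 0.5207 -0.2108  0.012 ]
[ 0.5364 -0.3075  0.012 ]
[ 0.6635 -0.2878  0.012 ]
[ 0.6713 -0.281   0.012 ]
[ 0.6584 -0.1852  0.012 ]
[ 0.5308 -0.2045  0.012 ]
display [0.5832 0.2797 0.15  ] dial [0.5505 0.2782 0.12  ]
topL (array([ 0.6713, -0.2527,  0.0858]), np.float64(0.02733724843656271))
topR? (array([ 0.6797, -0.2311,  0.1186]), np.float64(0.023573899384620373))
```

```bash
cat >> h.py <<'E'
from scipy.spatial.transform import Rotation as Ro
def frame(yaw,elev):  # object: x up slope (elev), y across, z out
    c,s=np.cos,np.sin
    return Ro.from_euler('z',yaw).as_matrix()@np.array([[c(elev),0,-s(elev)],[0,1,0],[s(elev),0,c(elev)]])
def toolR(yaw,tilt,flip=1): # tool z = forward tilt from down, tool y = +-across
    z=np.array([np.sin(tilt),0,-np.cos(tilt)]);y=np.array([0,flip,0.]);x=np.cross(y,z)
    return Ro.from_euler('z',yaw).as_matrix()@np.c_[x,y,z]
def cur():
    from bench import ctrl
    o=ctrl.get_obs();q=o['eef_rot'];return np.array(o['eef_pos']),Ro.from_quat([q[1],q[2],q[3],q[0]]).as_matrix(),o
def plan(p,R,P0=None):
    p0,R0,o=cur() if P0 is None else (*P0,None)
    r=Ro.from_matrix(R@R0.T).as_rotvec()
    print('d',((np.array(p)-p0)*10).round(3),'w',(r/np.pi).round(4),'deg',np.degrees(np.linalg.norm(r)).round(1))
E
python3 - <<'E'
from h import *
np.set_printoptions(precision=4,suppress=True)
d=pickle.load(open('cams.pkl','rb'));t=d['top'];w=d['wrist']
A=lambda u,v:(160+(u+.5)/6-.5,165+(v+.5)/6-.5)
print('spine top',onz(t,A(147,40),.221),'corners',onz(t,A(110,40),.221),onz(t,A(183,40),.221))
p,R,o=cur();T=w['camera_from_world'];print('cam in tool',R.T@(-T[:3,:3].T@T[:3,3]-p),'look',R.T@(-T[2,:3]), 'up',R.T@T[1,:3])
plan([.465,.288,.243],toolR(np.radians(-5.3),np.radians(38)))
E
```

```text
spine top [0.6496 0.2687 0.221 ] corners [0.6498 0.2845 0.221 ] [0.6495 0.2533 0.221 ]
cam in tool [ 0.0742  0.0011 -0.142 ] look [-0.2927 -0.0002  0.9562] up [0.9562 0.0012 0.2927]
d [ 2.262 -2.346  0.124] w [-0.0543 -0.2051  0.1032] deg 42.5
```

servo_tool(steps=[{"dx": 0.2, "dy": -0.2, "dz": 0.05, "wx": -0.01, "wy": -0.035, "wz": 0.02}, {"dx": 0.4, "dy": -0.4, "dz": 0.1, "wx": -0.02, "wy": -0.07, "wz": 0.035}, {"dx": 0.6, "dy": -0.6, "dz": 0.1, "wx": -0.03, "wy": -0.1, "wz": 0.05}, {"dx": 0.8, "dy": -0.8, "dz": 0.1, "wx": -0.035, "wy": -0.13, "wz": 0.07}, {"dx": 1, "dy": -1, "dz": 0.1, "wx": -0.04, "wy": -0.16, "wz": 0.08}], jaw=1)

```text
time_s: 0.57
eef_pos: [0.3396, 0.4227, 0.2418]
eef_rot: [0.258, 0.081, 0.963, -0.007]
wrist_force: [0.3, -0.2, 0.0]
opening: 1.0
grasp_force: 0.0
```

servo_tool(steps=[{"dx": 0.25, "dy": -0.25, "dz": 0}, {"dx": 0.5, "dy": -0.5, "dz": 0}, {"dx": 0.75, "dy": -0.75, "dz": 0}, {"dx": 1, "dy": -1, "dz": 0}, {"dx": 1, "dy": -1, "dz": 0}])

```text
$.steps[0]: bad value
```

Run:
```python
from h import *
from bench import vision
import cv2
p,R,o=cur();print(p,R.round(3).tolist(),o['time_s'],o['wrist_force'])
plan([.465,.288,.243],toolR(np.radians(-5.3),np.radians(38)))
c=vision.camera('wrist');pickle.dump(c,open('w1.pkl','wb'));cv2.imwrite('pics/w1.png',c['frame'][:,:,::-1])
```

```text
[0.33959976 0.42272708 0.2417862 ] [[-0.854, 0.159, 0.495], [0.151, 0.987, -0.056], [-0.497, 0.027, -0.867]] 0.5667 [ 0.3091515  -0.20966487  0.03392293]
d [ 1.254 -1.347  0.012] w [-0.0143 -0.0439  0.0208] deg 9.1
```

View pics/w1.png

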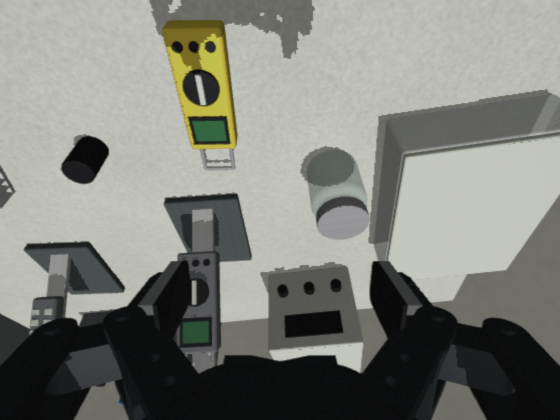

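The second call was refused, since each row needs all six numbers. The wrist view shows the meter at (197,300) beyond the left finger, its stand base at (207,225), and the yellow look-alike at (203,90). I'll finish the move.

servo_tool(steps=[{"dx": 0.25, "dy": -0.25, "dz": 0, "wx": -0.005, "wy": -0.02, "wz": 0.01}, {"dx": 0.5, "dy": -0.5, "dz": 0, "wx": -0.014, "wy": -0.044, "wz": 0.02}, {"dx": 0.75, "dy": -0.75, "dz": 0, "wx": -0.014, "wy": -0.044, "wz": 0.02}, {"dx": 0.9, "dy": -1, "dz": 0, "wx": -0.014, "wy": -0.044, "wz": 0.02}, {"dx": 0.9, "dy": -1, "dz": 0, "wx": -0.014, "wy": -0.044, "wz": 0.02}])

```text
time_s: 1.03
eef_pos: [0.4304, 0.3192, 0.2407]
eef_rot: [0.323, 0.049, 0.945, -0.017]
wrist_force: [-0.2, 0.3, 0.1]
opening: 0.999
grasp_force: 0.0
```

servo_tool(steps=[{"dx": 0.1, "dy": -0.2, "dz": 0, "wx": 0, "wy": 0, "wz": 0}, {"dx": 0.15, "dy": -0.35, "dz": 0, "wx": 0, "wy": 0, "wz": 0}, {"dx": 0.15, "dy": -0.35, "dz": 0, "wx": 0, "wy": 0, "wz": 0}, {"dx": 0.15, "dy": -0.35, "dz": 0, "wx": 0, "wy": 0, "wz": 0}, {"dx": 0.15, "dy": -0.35, "dz": 0, "wx": 0, "wy": 0, "wz": 0}])

```text
time_s: 1.45
eef_pos: [0.4439, 0.2885, 0.2414]
eef_rot: [0.323, 0.048, 0.945, -0.015]
wrist_force: [-0.2, -0.1, 0.4]
opening: 0.997
grasp_force: 0.0
```

Run:
```python
from h import *
from bench import vision
import cv2
p,R,o=cur();print(p,R.round(3).tolist(),o['time_s'],o['wrist_force'])
c=vision.camera('wrist');pickle.dump(c,open('w2.pkl','wb'));cv2.imwrite('pics/w2.png',cv2.resize(c['frame'][:,:,::-1],None,fx=1.4286,fy=1.4286,interpolation=cv2.INTER_CUBIC))
```

```text
[0.44389486 0.28854674 0.24138984] [[-0.787, 0.099, 0.609], [0.08, 0.995, -0.059], [-0.612, 0.003, -0.791]] 1.45 [-0.16186981 -0.13591552  0.36389983]
```

View pics/w2.png

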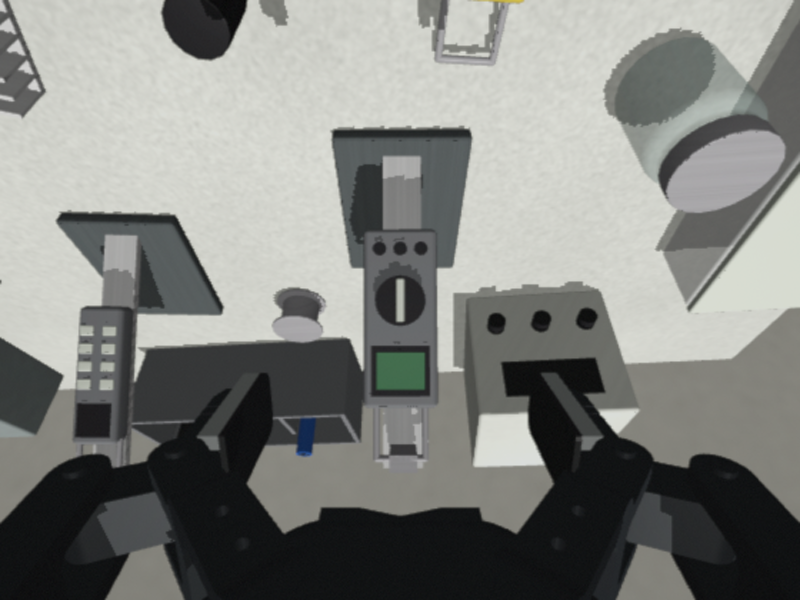

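The wrist view (scaled by 1.43) shows the meter face on. Its face corners are about (365,232), (437,232), (437,403) and (364,403), the display centre is (401,371), and the stand base's near edge runs from (333,131) to (470,131). The remote is at (103,370).

```bash
cat > fit.py <<'E'
from h import *
from scipy.optimize import least_squares
def fit(obs,elev,p0,yaw0,fixyaw=None):
    # obs: list of (cam, pixel, local point)
    def res(v):
        F=frame(v[3],elev)
        return np.concatenate([proj(c,v[:3]+F@np.array(l))-np.array(q) for c,q,l in obs])
    r=least_squares(res,[*p0,yaw0]);return r.x,r.fun.reshape(-1,2)
E
python3 - <<'E'
from fit import *
np.set_printoptions(precision=4,suppress=True)
c=pickle.load(open('w2.pkl','rb'));t=pickle.load(open('cams.pkl','rb'))['top']
S=lambda u,v:((u+.5)/1.4286-.5,(v+.5)/1.4286-.5)
# image is upside down: left of picture = robot's right (-y)?
for n,q in (('baseL',S(333,131)),('baseR',S(470,131))): print(n,onz(c,q,.014))
obs=[(c,S(365,232),(-.065,-.027,.028)),(c,S(437,232),(-.065,.027,.028)),(c,S(437,403),(.065,.027,.028)),(c,S(364,403),(.065,-.027,.028)),(c,S(401,371),(.038,0,.028))]
x,r=fit(obs,np.radians(58),[.57,.28,.13],-.09);print('wrist',x,np.degrees(x[3]),r.round(1).tolist())
A=lambda u,v:(160+(u+.5)/6-.5,165+(v+.5)/6-.5)
F=frame(x[3],np.radians(58))
print('top residual display',proj(t,x[:3]+F@[.038,0,.028])-A(155,216))
loop=x[:3]+F@[.106-.0025,0,.014];print('loop',loop)
print('spine top z check: bottom of back',x[:3]+F@[-.065,0,0])
E
```

```text
baseL [0.492  0.2342 0.014 ]
baseR [0.5027 0.3375 0.014 ]
wrist [ 0.6011  0.2743  0.1149 -0.1087] -6.230137233550129 [[0.4, -0.0], [-0.5, 0.2], [-0.2, 1.0], [0.4, 1.0], [-0.2, -2.1]]
top residual display [ 1.3163 -5.5132]
loop [0.6439 0.2697 0.2101]
spine top z check: bottom of back [0.5669 0.2781 0.0598]
```

Run:
```python
from fit import *
import cv2
np.set_printoptions(precision=2,suppress=True)
d=pickle.load(open('cams.pkl','rb'))
g=lambda c:cv2.GaussianBlur(cv2.cvtColor(c['frame'],cv2.COLOR_RGB2GRAY),(3,3),0).astype(float)
def sub(prof,lo):  # strongest step subpixel
    k=np.abs(np.diff(prof));i=int(k.argmax());s=slice(max(0,i-2),i+3);return lo+.5+(np.arange(len(k))[s]*k[s]).sum()/k[s].sum()
T=g(d['top'])
print('top far edge rows',[(x,round(sub(T[88:106,x-2:x+3].mean(1),88),2)) for x in (65,80,95,190,205,220,335,350,365,380,395,420,440,460,480,500,515)])
print('top left edge cols',[(y,round(sub(T[y-2:y+3,35:65].mean(0),35),2)) for y in (105,120,135,150,165,270,285,300,315)])
print('top right edge cols',[(y,round(sub(T[y-2:y+3,505:545].mean(0),505),2)) for y in (105,115,125,135,260,280,300,320,340,360,400)])
# wrist w2 & w1 base silhouette
for n,box in (('w2.pkl',(225,80,110,112)),('w1.pkl',(160,185,95,80))):
    c=pickle.load(open(n,'rb'));x,y,w,h=box;G=g(c)[y:y+h,x:x+w]
    m=(G<150).astype(np.uint8);cs=max(cv2.findContours(m,0,2)[0],key=cv2.contourArea)
    print(n,(cv2.approxPolyDP(cs,2,True)[:,0]+[x,y]).tolist())
G=g(pickle.load(open('w2.pkl','rb')))
for y in (86,87,88,90,92,94,96,98,100,120,140,160,180,185,187,189): print(y,np.round(sub(G[y,222:260],222),1),np.round(sub(G[y,300:335],300),1),end=' | ')
```

```text
top far edge rows [(65, np.float64(97.28)), (80, np.float64(97.18)), (95, np.float64(96.78)), (190, np.float64(96.48)), (205, np.float64(96.47)), (220, np.float64(96.35)), (335, np.float64(95.59)), (350, np.float64(95.51)), (365, np.float64(95.48)), (380, np.float64(95.45)), (395, np.float64(95.15)), (420, np.float64(95.12)), (440, np.float64(94.76)), (460, np.float64(94.73)), (480, np.float64(94.66)), (500, np.float64(94.58)), (515, np.float64(94.58))]
top left edge cols [(105, np.float64(54.09)), (120, np.float64(53.13)), (135, np.float64(52.05)), (150, np.float64(51.17)), (165, np.float64(50.15)), (270, np.float64(42.38)), (285, np.float64(41.31)), (300, np.float64(40.27)), (315, np.float64(39.22))]
top right edge cols [(105, np.float64(520.11)), (115, np.float64(520.79)), (125, np.float64(521.49)), (135, np.float64(522.38)), (260, np.float64(533.07)), (280, np.float64(543.29)), (300, np.float64(536.31)), (320, np.float64(538.08)), (340, np.float64(539.57)), (360, np.float64(541.46)), (400, np.float64(543.3))]
w2.pkl [[232, 91], [246, 186], [253, 187], [255, 191], [305, 191], [308, 186], [316, 186], [330, 97], [328, 90]]
w1.pkl [[236, 193], [165, 197], [163, 204], [186, 249], [184, 253], [177, 255], [175, 261], [168, 264], [219, 264], [221, 261], [251, 259]]
86 236.1 302.5 | 87 248.0 324.6 | 88 247.8 324.5 | 90 232.6 328.6 | 92 232.2 328.9 | 94 232.2 329.4 | 96 231.9 329.9 | 98 231.7 329.8 | 100 231.9 329.6 | 120 235.0 326.6 | 140 238.0 323.6 | 160 241.1 320.6 | 180 244.1 317.5 | 185 245.1 316.7 | 187 253.6 305.6 | 189 254.1 305.5 |
```

Run:
```python
from fit import *
import cv2
np.set_printoptions(precision=4,suppress=True,linewidth=250)
c=pickle.load(open('w2.pkl','rb'));G=cv2.cvtColor(c['frame'],cv2.COLOR_RGB2GRAY).astype(int)
Y=frame(0,0)
obs=[(c,(231.6,97.5),(-.08,-.055,0)),(c,(330.1,97.5),(-.08,.055,0)),(c,(316.6,186),(.08,.055,0)),(c,(245.1,186),(.08,-.055,0))]
x,r=fit(obs,0,[.58,.28,.014],-.09);print('base',x,np.degrees(x[3]),r.round(1).tolist())
print('col 262',155,G[155:175,261:264].mean(1).astype(int),'rows270-',G[270:292,261:264].mean(1).astype(int))
print('col 302',155,G[155:175,301:303].mean(1).astype(int),'rows270-',G[270:292,301:303].mean(1).astype(int))
for row in (170,230,262,278): print(row,'L',G[row,248:264],'R',G[row,296:312])
im=cv2.resize(c['frame'][150:300,235:325,::-1],None,fx=4,fy=4,interpolation=cv2.INTER_NEAREST)
t=pickle.load(open('cams.pkl','rb'))['top']
im2=cv2.resize(t['frame'][160:245,160:220,::-1],None,fx=7,fy=7,interpolation=cv2.INTER_NEAREST)
h=600;pad=lambda a:cv2.copyMakeBorder(a[:h],0,h-min(h,a.shape[0]),0,0,0)
cv2.imwrite('pics/c3.png',np.hstack([pad(im),pad(im2)]))
```

```text
base [ 0.5893  0.2767  0.0061 -0.0991] -5.676834782301241 [[0.6, -0.3], [-0.5, -0.6], [-0.5, 0.5], [0.3, 0.7]]
col 262 155 [ 48  49  49  50  49  48  60  81  99 103 101  88  87  88  91  71  50  43  40  40] rows270- [ 47  47  45  40  37  37  42  68 104 107 107 107 109 117 125 125 123 123 122 122 123 123]
col 302 155 [ 92  92  92  92  89  73  64  83 100 102 103 103 103 103 103 103 103 103 103 103] rows270- [101 101 101 100 100 101 101 104 108 108 108 108 110 119 126 126 131 132 132 132 132 132]
170 L [ 92  89  70  60  61  61  60  77  90  99 103 103 103  97  71  47] R [ 42  60  91 102 104 105 102  98  92  82  89  93  94  93  93  94]
230 L [209 209 209 208 209 205 154  98  93 102 106 106 106 106 106 107] R [106 107 107 107 106 107 107 102  95 101 167 203 211 212 212 211]
262 L [ 49  49  51  49  51  51  57  78  92 102 104  83  52  39  41  63] R [ 90  60  41  39  48  94 107 105  98  91  97 124 132 131 132 132]
278 L [ 50  51  50  50  51  51  58  78  92 103 107 106 104 103 105 104] R [105 105 105 105 106 108 108 105  99  94  98 124 131 131 132 131]
```

View pics/c3.png

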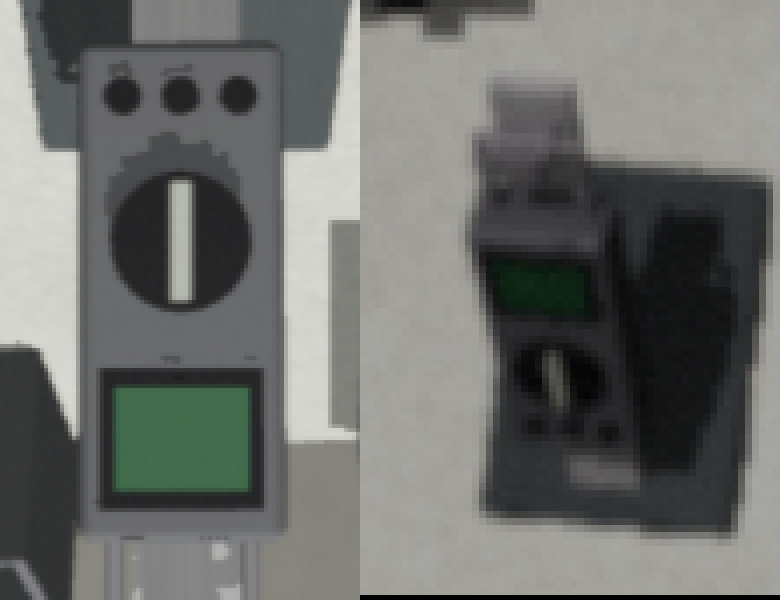

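The close crop shows the meter face in detail: dial, display, and three sockets at the lower end. My earlier edge readings were 1–2 px tight, so I'll refit with the sharper ones.

Run:
```python
from fit import *
np.set_printoptions(precision=4,suppress=True,linewidth=250)
c=pickle.load(open('w2.pkl','rb'));t=pickle.load(open('cams.pkl','rb'))['top'];E=np.radians(58)
ow=[(c,(254.6,161.4),(-.065,-.027,.028)),(c,(305.4,161.4),(-.065,.027,.028)),(c,(306.6,283),(.065,.027,.028)),(c,(253.8,283),(.065,-.027,.028)),(c,(280,259.4),(.038,0,.028))]
ot=[(t,(185.3,200.6),(.038,0,.028))]*2
for n,o in (('wrist',ow),('joint',ow+ot)):
    x,r=fit(o,E,[.58,.28,.12],-.09);print(n,x,np.degrees(x[3]),r.round(1).tolist())
    F=frame(x[3],E);print('  topres',proj(t,x[:3]+F@[.038,0,.028])-ot[0][1],'bottom back',x[:3]+F@[-.065,0,0],'spine top proj',proj(t,x[:3]+F@[(.221-x[2])/np.sin(E),0,0]))
for nm,z in (('w',c),):
  print([onz(z,q,.014).round(4).tolist() for q in ((231.6,97.5),(330.1,97.5),(316.6,186),(245.1,186))])
```

```text
wrist [ 0.5969  0.2745  0.1175 -0.1025] -5.873883576561753 [[0.3, -0.0], [-0.3, -0.1], [-0.8, 0.7], [0.7, 0.8], [0.1, -1.5]]
  topres [ 1.1038 -4.1224] bottom back [0.5626 0.278  0.0624] spine top proj [184.4962 166.8578]
joint [ 0.5908  0.2752  0.1209 -0.102 ] -5.842200401174319 [[-0.2, -1.7], [0.3, -1.8], [-0.1, 1.7], [0.2, 1.8], [0.2, -1.1], [0.5, -2.1], [0.5, -2.1]]
  topres [ 0.5053 -2.0927] bottom back [0.5565 0.2787 0.0658] spine top proj [184.0667 169.9663]
[[0.4992, 0.2311, 0.014], [0.5103, 0.3391, 0.014], [0.6634, 0.3238, 0.014], [0.6522, 0.2163, 0.014]]
```

Run:
```python
from h import *
M=np.array([.592,.275,.119]);F=frame(np.radians(-5.8),np.radians(58));R=toolR(np.radians(-5.8),np.radians(38))
P=M+F@[0,0,-.006];S=P-.07*R[:,2];print(P,S,R[:,2]);plan(S,R);plan(P,R,(S,R))
```

```text
[0.59706224 0.2744858  0.11582048] [0.55418656 0.27884095 0.17098124] [ 0.61250972 -0.06221647 -0.78801075]
d [ 1.104 -0.1   -0.703] w [-0.0009 -0.0014 -0.0007] deg 0.3
d [ 0.429 -0.044 -0.552] w [0. 0. 0.] deg 0.0
```

servo_tool(steps=[{"dx": 0.25, "dy": -0.03, "dz": -0.16, "wx": 0, "wy": 0, "wz": 0}, {"dx": 0.5, "dy": -0.05, "dz": -0.32, "wx": 0, "wy": 0, "wz": 0}, {"dx": 0.75, "dy": -0.08, "dz": -0.48, "wx": 0, "wy": 0, "wz": 0}, {"dx": 1.0, "dy": -0.1, "dz": -0.64, "wx": 0, "wy": 0, "wz": 0}, {"dx": 1.0, "dy": -0.1, "dz": -0.7, "wx": 0, "wy": 0, "wz": 0}])

```text
time_s: 1.92
eef_pos: [0.5463, 0.278, 0.1691]
eef_rot: [0.322, 0.048, 0.945, -0.016]
wrist_force: [-0.7, -0.1, 0.4]
opening: 0.998
grasp_force: 0.0
```

servo_tool(steps=[{"dx": 0.02, "dy": 0, "dz": 0, "wx": 0, "wy": 0, "wz": 0}, {"dx": 0.02, "dy": 0, "dz": 0, "wx": 0, "wy": 0, "wz": 0}, {"dx": 0.02, "dy": 0, "dz": 0, "wx": 0, "wy": 0, "wz": 0}, {"dx": 0.02, "dy": 0, "dz": 0, "wx": 0, "wy": 0, "wz": 0}, {"dx": 0.02, "dy": 0, "dz": 0, "wx": 0, "wy": 0, "wz": 0}])

```text
time_s: 2.33
eef_pos: [0.5458, 0.2787, 0.1725]
eef_rot: [0.324, 0.047, 0.945, -0.015]
wrist_force: [0.8, 0.3, 0.1]
opening: 0.997
grasp_force: 0.0
```

Run:
```python
from h import *
from bench import vision
import cv2
np.set_printoptions(precision=4,suppress=True,linewidth=250)
p,R,o=cur();print(p,R[:,2],o['time_s'],o['wrist_force'])
c=vision.camera('wrist');pickle.dump(c,open('w3.pkl','wb'));cv2.imwrite('pics/w3.png',cv2.resize(c['frame'][:,100:460,::-1],None,fx=2,fy=2,interpolation=cv2.INTER_CUBIC)[240:])
F=frame(np.radians(-5.8),np.radians(58))
for M in ([.592,.275,.119],[.5969,.2745,.1175]): print([proj(c,M+F@np.array(l)).round(1).tolist() for l in ((-.065,-.027,.028),(-.065,.027,.028),(.065,.027,.028),(.065,-.027,.028),(.038,0,.028))])
```

```text
[0.5458 0.2787 0.1725] [ 0.6107 -0.0581 -0.7897] 2.3333 [0.8403 0.3214 0.0642]
[[238.4, 125.1], [320.6, 125.1], [322.4, 326.8], [237.2, 327.0], [279.7, 283.8]]
[[239.3, 129.5], [319.6, 129.4], [321.3, 326.4], [238.2, 326.6], [279.7, 284.4]]
```

View pics/w3.png

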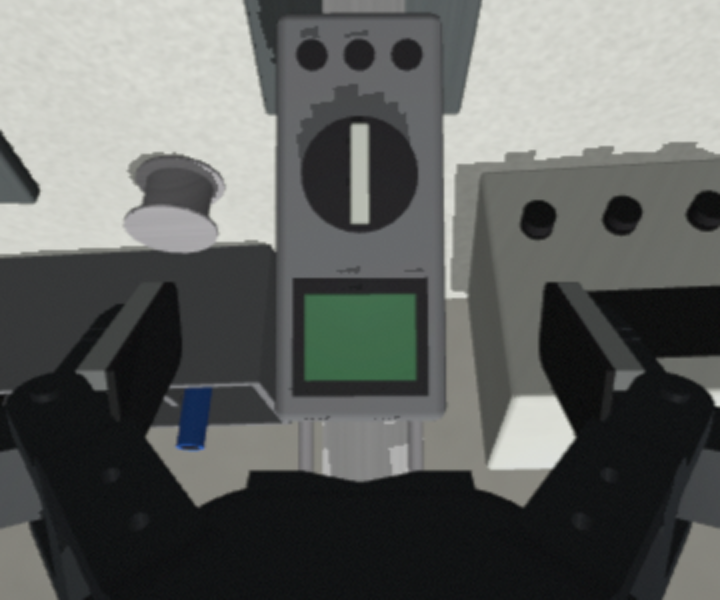

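Wrist close-up: the meter is centred between the fingers. Its bottom corners are at image (238,127) and (320,127), its top edge is at row 327, and it matches the estimate within about 2 mm. I'll go in and close.

servo_tool(steps=[{"dx": 0.13, "dy": -0.01, "dz": -0.15, "wx": 0, "wy": 0, "wz": 0}, {"dx": 0.26, "dy": -0.02, "dz": -0.3, "wx": 0, "wy": 0, "wz": 0}, {"dx": 0.39, "dy": -0.03, "dz": -0.44, "wx": 0, "wy": 0, "wz": 0}, {"dx": 0.53, "dy": -0.04, "dz": -0.57, "wx": 0, "wy": 0, "wz": 0}, {"dx": 0.53, "dy": -0.04, "dz": -0.57, "wx": 0, "wy": 0, "wz": 0}])

```text
time_s: 2.8
eef_pos: [0.5995, 0.2732, 0.1123]
eef_rot: [0.322, 0.048, 0.945, -0.016]
wrist_force: [-0.8, -0.5, -0.5]
opening: 1.001
grasp_force: 0.0
```

servo_tool(steps=[{"dx": 0, "dy": 0, "dz": 0, "wx": 0, "wy": 0, "wz": 0}, {"dx": 0, "dy": 0, "dz": 0, "wx": 0, "wy": 0, "wz": 0}, {"dx": 0, "dy": 0, "dz": 0, "wx": 0, "wy": 0, "wz": 0}, {"dx": 0, "dy": 0, "dz": 0, "wx": 0, "wy": 0, "wz": 0}, {"dx": 0, "dy": 0, "dz": 0, "wx": 0, "wy": 0, "wz": 0}], jaw=0)

```text
time_s: 3.22
eef_pos: [0.5987, 0.2744, 0.1156]
eef_rot: [0.324, 0.047, 0.945, -0.015]
wrist_force: [-7.6, -0.8, 6.6]
opening: 0.626
grasp_force: 63.9
```

servo_tool(steps=[{"dx": 0, "dy": 0, "dz": 0, "wx": 0, "wy": 0, "wz": 0}, {"dx": 0, "dy": 0, "dz": 0, "wx": 0, "wy": 0, "wz": 0}, {"dx": 0, "dy": 0, "dz": 0, "wx": 0, "wy": 0, "wz": 0}, {"dx": 0, "dy": 0, "dz": 0, "wx": 0, "wy": 0, "wz": 0}, {"dx": 0, "dy": 0, "dz": 0, "wx": 0, "wy": 0, "wz": 0}])

```text
time_s: 3.63
eef_pos: [0.5988, 0.2744, 0.1156]
eef_rot: [0.324, 0.047, 0.945, -0.015]
wrist_force: [-6.9, -1.2, 7.5]
opening: 0.624
grasp_force: 63.9
```

Run:
```python
from h import *
from bench import vision
np.set_printoptions(precision=4,suppress=True,linewidth=250)
p,R,o=cur();print(p,o['time_s'],o['wrist_force'],o['grasp_force'],o['opening'],R.round(3).tolist())
np.savez('grasp.npz',p=p,R=R)
F=frame(np.radians(-5.8),np.radians(58));print('x axis',F[:,0],'z axis',F[:,2])
for n in('wrist','top'): pickle.dump(vision.camera(n),open(n[0]+'4.pkl','wb'))
```

```text
[0.5988 0.2744 0.1156] 3.6333 [-6.9031 -1.1673  7.5166] 63.92495155334473 0.6237778995137644 [[-0.786, 0.099, 0.61], [0.08, 0.995, -0.059], [-0.613, 0.002, -0.79]]
x axis [ 0.5272 -0.0536  0.848 ] z axis [-0.8437  0.0857  0.5299]
```

servo_tool(steps=[{"dx": 0.02, "dy": 0, "dz": 0.05, "wx": 0, "wy": 0, "wz": 0}, {"dx": 0.05, "dy": -0.005, "dz": 0.1, "wx": 0, "wy": 0, "wz": 0}, {"dx": 0.08, "dy": -0.01, "dz": 0.15, "wx": 0, "wy": 0, "wz": 0}, {"dx": 0.1, "dy": -0.01, "dz": 0.175, "wx": 0, "wy": 0, "wz": 0}, {"dx": 0.1, "dy": -0.01, "dz": 0.175, "wx": 0, "wy": 0, "wz": 0}])

```text
time_s: 4.15
eef_pos: [0.6092, 0.273, 0.1326]
eef_rot: [0.323, 0.047, 0.945, -0.015]
wrist_force: [-7.1, -0.1, 3.9]
opening: 0.628
grasp_force: 63.8
```

servo_tool(steps=[{"dx": -0.06, "dy": 0.005, "dz": 0.04, "wx": 0, "wy": 0, "wz": 0}, {"dx": -0.15, "dy": 0.015, "dz": 0.095, "wx": 0, "wy": 0, "wz": 0}, {"dx": -0.25, "dy": 0.025, "dz": 0.16, "wx": 0, "wy": 0, "wz": 0}, {"dx": -0.4, "dy": 0.04, "dz": 0.25, "wx": 0, "wy": 0, "wz": 0}, {"dx": -0.4, "dy": 0.04, "dz": 0.25, "wx": 0, "wy": 0, "wz": 0}])

```text
time_s: 4.57
eef_pos: [0.5674, 0.2777, 0.1583]
eef_rot: [0.324, 0.047, 0.945, -0.015]
wrist_force: [0.7, 0.9, -2.8]
opening: 0.63
grasp_force: 63.5
```

Run:
```python
from h import *
R=toolR(np.radians(8.3),np.radians(0))
plan([.45,-.25,.27],R)
```

```text
d [-1.174 -5.277  1.117] w [-0.0057  0.2104  0.0749] deg 40.2
```

servo_tool(steps=[{"dx": -0.3, "dy": 0.02, "dz": 0.25, "wx": 0, "wy": 0, "wz": 0}, {"dx": -0.6, "dy": 0.0, "dz": 0.5, "wx": 0, "wy": 0, "wz": 0}, {"dx": -0.8, "dy": -0.2, "dz": 0.75, "wx": 0, "wy": 0, "wz": 0}, {"dx": -1.0, "dy": -0.5, "dz": 1.0, "wx": 0, "wy": 0, "wz": 0}, {"dx": -1.0, "dy": -0.8, "dz": 1.0, "wx": 0, "wy": 0, "wz": 0}])

```text
time_s: 4.98
eef_pos: [0.4686, 0.1987, 0.2619]
eef_rot: [0.326, 0.045, 0.944, -0.013]
wrist_force: [1.5, 0.1, -1.2]
opening: 0.623
grasp_force: 64.9
```

Run:
```python
from h import *
R=toolR(np.radians(8.3),np.radians(0))
plan([.45,-.25,.27],R);print(cur()[0],cur()[2]['time_s'])
```

```text
d [-0.186 -4.487  0.081] w [-0.0069  0.2123  0.0738] deg 40.5
[0.4685543  0.19867406 0.26186917] 4.9833
```

servo_tool(steps=[{"dx": -0.1, "dy": -0.3, "dz": 0.05, "wx": 0, "wy": 0.02, "wz": 0.007}, {"dx": -0.2, "dy": -0.6, "dz": 0.1, "wx": -0.001, "wy": 0.04, "wz": 0.015}, {"dx": -0.2, "dy": -0.8, "dz": 0.1, "wx": -0.002, "wy": 0.06, "wz": 0.022}, {"dx": -0.2, "dy": -1, "dz": 0.1, "wx": -0.003, "wy": 0.08, "wz": 0.03}, {"dx": -0.2, "dy": -1, "dz": 0.1, "wx": -0.003, "wy": 0.1, "wz": 0.037}])

```text
time_s: 5.4
eef_pos: [0.4494, 0.0934, 0.2685]
eef_rot: [0.172, -0.011, 0.985, -0.009]
wrist_force: [-0.0, -0.1, -1.3]
opening: 0.625
grasp_force: 64.8
```

servo_tool(steps=[{"dx": 0, "dy": -0.3, "dz": 0, "wx": 0, "wy": 0.02, "wz": 0.007}, {"dx": 0, "dy": -0.6, "dz": 0, "wx": -0.001, "wy": 0.04, "wz": 0.015}, {"dx": 0, "dy": -0.9, "dz": 0, "wx": -0.002, "wy": 0.06, "wz": 0.022}, {"dx": 0, "dy": -1, "dz": 0, "wx": -0.003, "wy": 0.08, "wz": 0.03}, {"dx": 0, "dy": -1, "dz": 0, "wx": -0.003, "wy": 0.1, "wz": 0.035}])

```text
time_s: 5.82
eef_pos: [0.4494, -0.006, 0.2674]
eef_rot: [0.015, -0.066, 0.998, -0.002]
wrist_force: [0.5, 0.2, -1.8]
opening: 0.626
grasp_force: 64.9
```

servo_tool(steps=[{"dx": 0, "dy": -0.3, "dz": 0, "wx": 0, "wy": 0, "wz": 0}, {"dx": 0, "dy": -0.6, "dz": 0, "wx": 0, "wy": 0, "wz": 0}, {"dx": 0, "dy": -0.9, "dz": 0, "wx": 0, "wy": 0, "wz": 0}, {"dx": 0, "dy": -1, "dz": 0, "wx": 0, "wy": 0, "wz": 0}, {"dx": 0, "dy": -1, "dz": 0, "wx": 0, "wy": 0, "wz": 0}])

```text
time_s: 6.23
eef_pos: [0.4491, -0.1053, 0.2669]
eef_rot: [0.016, -0.066, 0.998, -0.002]
wrist_force: [-1.0, 0.6, -3.1]
opening: 0.622
grasp_force: 64.9
```

Run:
```python
from h import *
R=toolR(np.radians(8.3),np.radians(0))
plan([.43,-.25,.27],R);p,_,o=cur();print(p,o['time_s'],o['grasp_force'],o['q'])
```

```text
d [-0.191 -1.447  0.031] w [0.0005 0.0103 0.004 ] deg 2.0
[ 0.4490959  -0.1053499   0.26690723] 6.2333 64.90506649017334 [-0.49866459 -0.13829241  1.85979883  0.0142189   1.39072857 -2.20407809]
```

servo_tool(steps=[{"dx": 0, "dy": -0.3, "dz": 0, "wx": 0, "wy": 0.005, "wz": 0.002}, {"dx": -0.1, "dy": -0.6, "dz": 0.1, "wx": 0, "wy": 0.01, "wz": 0.004}, {"dx": -0.15, "dy": -0.8, "dz": 0.1, "wx": 0, "wy": 0.01, "wz": 0.004}, {"dx": -0.2, "dy": -1, "dz": 0.1, "wx": 0, "wy": 0.01, "wz": 0.004}, {"dx": -0.2, "dy": -1, "dz": 0.1, "wx": 0, "wy": 0.01, "wz": 0.004}])

```text
time_s: 6.65
eef_pos: [0.4287, -0.2052, 0.277]
eef_rot: [0.0, -0.073, 0.997, -0.001]
wrist_force: [-0.6, 0.7, -1.5]
opening: 0.628
grasp_force: 64.9
```

servo_tool(steps=[{"dx": 0, "dy": -0.2, "dz": 0, "wx": 0, "wy": 0, "wz": 0}, {"dx": 0, "dy": -0.45, "dz": 0, "wx": 0, "wy": 0, "wz": 0}, {"dx": 0, "dy": -0.45, "dz": 0, "wx": 0, "wy": 0, "wz": 0}, {"dx": 0, "dy": -0.45, "dz": 0, "wx": 0, "wy": 0, "wz": 0}, {"dx": 0, "dy": -0.45, "dz": 0, "wx": 0, "wy": 0, "wz": 0}])

```text
time_s: 7.07
eef_pos: [0.4292, -0.2467, 0.2766]
eef_rot: [0.0, -0.074, 0.997, 0.0]
wrist_force: [-0.1, 0.1, -1.1]
opening: 0.623
grasp_force: 64.9
```

Run:
```python
from h import *
from bench import vision
import cv2
np.set_printoptions(precision=4,suppress=True,linewidth=250)
p,R,o=cur();print(p,R.round(3).tolist(),o['time_s'])
c=vision.camera('wrist');c['p']=p;c['R']=R;pickle.dump(c,open('w5.pkl','wb'));cv2.imwrite('pics/w5.png',cv2.resize(c['frame'][:,:,::-1],None,fx=10/7,fy=10/7,interpolation=cv2.INTER_CUBIC))
O=np.array([.5375,-.257,.06]);F=frame(np.radians(8.3),np.radians(20))
print([proj(c,O+F@np.array(l)).round(1).tolist() for l in ((0,-.017,0),(0,.017,0),(.15,.017,0),(.15,-.017,0),(0,-.017,.016),(0,.017,.016))])
```

```text
[ 0.4292 -0.2467  0.2766] [[-0.989, -0.148, 0.001], [-0.148, 0.989, 0.001], [-0.001, 0.0, -1.0]] 7.0667
[[245.7, 258.8], [272.1, 258.9], [271.7, 378.5], [244.8, 378.4], [244.3, 260.3], [271.8, 260.4]]
```

View pics/w5.png

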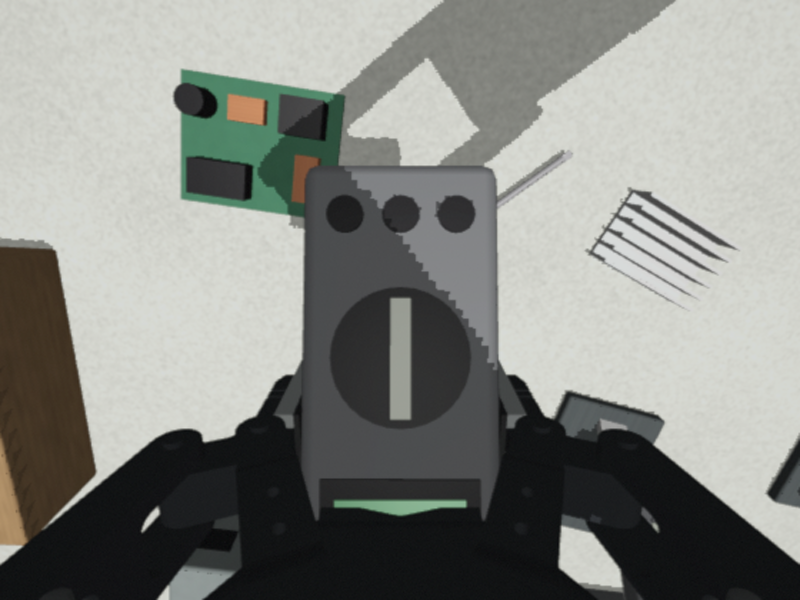

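The wrist view shows the meter held squarely and centred, with its lower end at scaled row 168 and columns 305–497. The cradle is hidden behind it, so I'll step sideways to see it.

servo_tool(steps=[{"dx": 0.1, "dy": -0.3, "dz": 0, "wx": 0, "wy": 0, "wz": 0}, {"dx": 0.25, "dy": -0.6, "dz": 0, "wx": 0, "wy": 0, "wz": 0}, {"dx": 0.4, "dy": -0.9, "dz": 0, "wx": 0, "wy": 0, "wz": 0}, {"dx": 0.6, "dy": -1, "dz": 0, "wx": 0, "wy": 0, "wz": 0}, {"dx": 0.8, "dy": -1, "dz": 0, "wx": 0, "wy": 0, "wz": 0}])

```text
time_s: 7.53
eef_pos: [0.5097, -0.3496, 0.2765]
eef_rot: [0.0, -0.073, 0.997, -0.0]
wrist_force: [0.1, -0.0, -3.6]
opening: 0.629
grasp_force: 64.9
```

servo_tool(steps=[{"dx": 0, "dy": -0.2, "dz": 0, "wx": 0, "wy": 0, "wz": 0}, {"dx": 0, "dy": -0.4, "dz": 0, "wx": 0, "wy": 0, "wz": 0}, {"dx": 0, "dy": -0.4, "dz": 0, "wx": 0, "wy": 0, "wz": 0}, {"dx": 0, "dy": -0.4, "dz": 0, "wx": 0, "wy": 0, "wz": 0}, {"dx": 0, "dy": -0.4, "dz": 0, "wx": 0, "wy": 0, "wz": 0}])

```text
time_s: 7.95
eef_pos: [0.5093, -0.3867, 0.2766]
eef_rot: [0.0, -0.074, 0.997, 0.0]
wrist_force: [-0.1, -0.3, -2.4]
opening: 0.624
grasp_force: 64.9
```

Run:
```python
from h import *
from bench import vision
import cv2
np.set_printoptions(precision=4,suppress=True,linewidth=250)
p,R,o=cur();print(p,R.round(3).tolist(),o['time_s'])
c=vision.camera('wrist');c['p']=p;c['R']=R;pickle.dump(c,open('w6.pkl','wb'))
O=np.array([.5375,-.257,.06]);F=frame(np.radians(8.3),np.radians(20))
q=np.array([proj(c,O+F@np.array(l)) for l in ((0,-.017,0),(0,.017,0),(.15,.017,0),(.15,-.017,0),(0,-.017,.016),(0,.017,.016))]);print(q.round(1).tolist())
x,y=(q.mean(0)-[100,75]).astype(int);x=max(0,min(360,x));y=max(0,min(270,y));print('crop',x,y)
cv2.imwrite('pics/w6.png',cv2.resize(c['frame'][y:y+150,x:x+200,::-1],None,fx=4,fy=4,interpolation=cv2.INTER_CUBIC))
```

```text
[ 0.5093 -0.3867  0.2766] [[-0.989, -0.148, 0.0], [-0.148, 0.989, 0.001], [-0.001, 0.001, -1.0]] 7.95
[[366.0, 215.7], [393.6, 215.7], [395.7, 340.0], [367.5, 340.0], [369.9, 215.3], [398.7, 215.4]]
crop 281 182
```

View pics/w6.png

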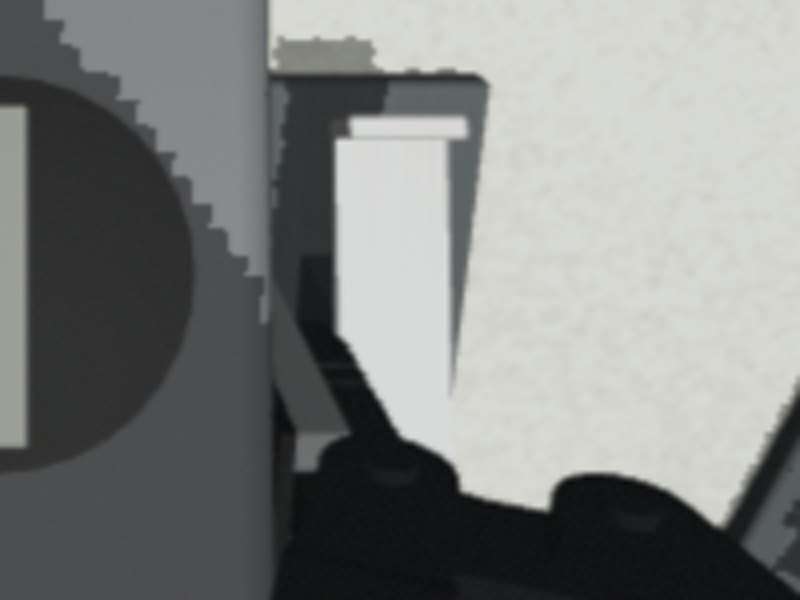

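The last view shows the plate–lip corner at crop (336,137)–(448,138), which is image (364.7,215.9)–(392.6,216.1). That is within about 1.5 mm of my cradle estimate. Next I'll check the meter's pose in the hand and compute the placing pose.

Run:
```python
from fit import *
np.set_printoptions(precision=4,suppress=True,linewidth=250)
w3=pickle.load(open('w3.pkl','rb'));w5=pickle.load(open('w5.pkl','rb'))
F3=frame(np.radians(-5.8),np.radians(58));M=np.array([.594,.275,.118])
xs=np.linspace(-.03,.02,101);rd=[proj(w3,M+F3@[x,0,.036])[1] for x in xs];dx=np.interp(207.,rd,xs);print('dial x',dx)
sx=np.interp((54+240)/2,[proj(w3,M+F3@[x,0,.028])[1] for x in np.linspace(-.065,-.03,71)],np.linspace(-.065,-.03,71));print('socket x',sx)
p,R=w5['p'],w5['R']
S=lambda u,v:((u+.5)*.7-.5,(v+.5)*.7-.5)
obs=[(S(305.5,169),(-.065,-.027,.028)),(S(497,169),(-.065,.027,.028)),(S(400.5,358),(dx,0,.036)),(S(401,214),(sx,0,.028))]
g=np.load('grasp.npz')
def res(v):
    F=frame(np.arctan2(R[1,1],R[0,1])-np.pi/2,v[3]);return np.concatenate([proj(w5,p+F@(np.array(l)-[v[0],v[1],v[2]]))-q for q,l in obs])
r=least_squares(res,[0,0,-.005,.35]);print('TCP in meter frame',r.x[:3],'elev',np.degrees(r.x[3]),r.fun.reshape(-1,2).round(1).tolist())
print('predicted w/ nominal',res([.0005,0,-.005,np.radians(20.2)]).reshape(-1,2).round(1).tolist())
```

```text
dial x -0.011007631371742273
socket x -0.05121835831487467
TCP in meter frame [-0.0106 -0.0011 -0.0207] elev 31.368719809150566 [[-0.3, 0.1], [-0.3, -0.1], [0.5, -0.0], [-0.1, 0.0]]
predicted w/ nominal [[-0.7, -2.7], [-5.2, -2.9], [-2.5, -3.5], [-2.8, -1.7]]
```

Run:
```python
from h import *
np.set_printoptions(precision=4,suppress=True,linewidth=250)
O=np.array([.538,-.2584,.06]);F=frame(np.radians(8.4),np.radians(20));p,R,_=cur();print(p)
print('x',F[:,0],'z',F[:,2])
for x,z in ((.068,.06),(.068,.012),(.068,.003),(.066,0)):
    P=O+F@(np.array([x,0,z])+[-.0007,-.001,-.005]);print(x,z,P,((P-p)*10).round(3))
```

```text
[ 0.5093 -0.3866  0.2767]
x [0.9296 0.1373 0.342 ] z [-0.3384 -0.05    0.9397]
0.068 0.06 [ 0.5821 -0.2529  0.1347] [ 0.728  1.338 -1.42 ]
0.068 0.012 [ 0.5983 -0.2505  0.0896] [ 0.891  1.361 -1.871]
0.068 0.003 [ 0.6014 -0.2501  0.0811] [ 0.921  1.366 -1.956]
0.066 0 [ 0.6005 -0.2502  0.0776] [ 0.913  1.365 -1.991]
```

servo_tool(steps=[{"dx": 0.2, "dy": 0.3, "dz": -0.05, "wx": 0, "wy": 0, "wz": 0}, {"dx": 0.4, "dy": 0.6, "dz": -0.1, "wx": 0, "wy": 0, "wz": 0}, {"dx": 0.6, "dy": 0.9, "dz": -0.15, "wx": 0, "wy": 0, "wz": 0}, {"dx": 0.7, "dy": 1.0, "dz": -0.3, "wx": 0, "wy": 0, "wz": 0}, {"dx": 0.72, "dy": 1.0, "dz": -0.5, "wx": 0, "wy": 0, "wz": 0}])

```text
time_s: 8.42
eef_pos: [0.584, -0.2843, 0.2287]
eef_rot: [0.002, -0.077, 0.997, -0.001]
wrist_force: [-0.2, -0.1, -2.0]
opening: 0.625
grasp_force: 65.0
```

servo_tool(steps=[{"dx": 0, "dy": 0.15, "dz": -0.2, "wx": 0, "wy": 0, "wz": 0}, {"dx": 0, "dy": 0.33, "dz": -0.4, "wx": 0, "wy": 0, "wz": 0}, {"dx": 0, "dy": 0.34, "dz": -0.65, "wx": 0, "wy": 0, "wz": 0}, {"dx": 0.01, "dy": 0.34, "dz": -0.92, "wx": 0, "wy": 0, "wz": 0}, {"dx": 0.01, "dy": 0.34, "dz": -0.92, "wx": 0, "wy": 0, "wz": 0}])

```text
time_s: 8.83
eef_pos: [0.5787, -0.2506, 0.1287]
eef_rot: [-0.004, -0.075, 0.997, 0.003]
wrist_force: [-1.2, 1.4, -3.8]
opening: 0.625
grasp_force: 64.7
```

servo_tool(steps=[{"dx": 0.04, "dy": 0.005, "dz": -0.11, "wx": 0, "wy": 0, "wz": 0}, {"dx": 0.08, "dy": 0.01, "dz": -0.22, "wx": 0, "wy": 0, "wz": 0}, {"dx": 0.12, "dy": 0.017, "dz": -0.33, "wx": 0, "wy": 0, "wz": 0}, {"dx": 0.16, "dy": 0.023, "dz": -0.45, "wx": 0, "wy": 0, "wz": 0}, {"dx": 0.16, "dy": 0.023, "dz": -0.45, "wx": 0, "wy": 0, "wz": 0}])

```text
time_s: 9.25
eef_pos: [0.5976, -0.2509, 0.0871]
eef_rot: [-0.001, -0.074, 0.997, 0.001]
wrist_force: [-1.9, 1.1, -2.1]
opening: 0.627
grasp_force: 64.8
```

Run:
```python
from h import *
p,R,o=cur();print(p,o['wrist_force'],o['time_s'],((np.array([.6014,-.2501,.0811])-p)*10).round(3))
from bench import vision
import cv2
O=np.array([.538,-.2584,.06]);F=frame(np.radians(8.4),np.radians(20))
print('cradle frame of meter',F.T@(p-O)-[-.0007,-.001,-.005])
for n in('scene','wrist','top'): pickle.dump(vision.camera(n),open(n[0]+'7.pkl','wb'))
```

```text
[ 0.59760952 -0.25090946  0.08714495] [-1.85831322  1.06104223 -2.06582436] 9.25 [ 0.038  0.008 -0.06 ]
cradle frame of meter [ 0.06642609 -0.00029775  0.00996471]
```

servo_tool(steps=[{"dx": 0.012, "dy": 0.001, "dz": -0.02, "wx": 0, "wy": 0, "wz": 0}, {"dx": 0.022, "dy": 0.003, "dz": -0.04, "wx": 0, "wy": 0, "wz": 0}, {"dx": 0.03, "dy": 0.004, "dz": -0.06, "wx": 0, "wy": 0, "wz": 0}, {"dx": 0.03, "dy": 0.004, "dz": -0.06, "wx": 0, "wy": 0, "wz": 0}, {"dx": 0.03, "dy": 0.004, "dz": -0.06, "wx": 0, "wy": 0, "wz": 0}])

```text
time_s: 9.82
eef_pos: [0.601, -0.2513, 0.0837]
eef_rot: [0.0, -0.074, 0.997, -0.0]
wrist_force: [0.4, 0.8, -2.1]
opening: 0.625
grasp_force: 64.8
```

servo_tool(steps=[{"dx": 0.003, "dy": 0, "dz": -0.01, "wx": 0, "wy": 0, "wz": 0}, {"dx": 0.007, "dy": 0.001, "dz": -0.02, "wx": 0, "wy": 0, "wz": 0}, {"dx": 0.007, "dy": 0.001, "dz": -0.02, "wx": 0, "wy": 0, "wz": 0}, {"dx": 0.007, "dy": 0.001, "dz": -0.02, "wx": 0, "wy": 0, "wz": 0}, {"dx": 0.007, "dy": 0.001, "dz": -0.02, "wx": 0, "wy": 0, "wz": 0}])

```text
time_s: 10.23
eef_pos: [0.6017, -0.2512, 0.0817]
eef_rot: [0.0, -0.074, 0.997, -0.0]
wrist_force: [-0.1, -0.2, -3.0]
opening: 0.625
grasp_force: 64.8
```

servo_tool(steps=[{"dx": 0.003, "dy": 0, "dz": -0.01, "wx": 0, "wy": 0, "wz": 0}, {"dx": 0.007, "dy": 0.001, "dz": -0.02, "wx": 0, "wy": 0, "wz": 0}, {"dx": 0.007, "dy": 0.001, "dz": -0.02, "wx": 0, "wy": 0, "wz": 0}, {"dx": 0.007, "dy": 0.001, "dz": -0.02, "wx": 0, "wy": 0, "wz": 0}, {"dx": 0.007, "dy": 0.001, "dz": -0.02, "wx": 0, "wy": 0, "wz": 0}])

```text
time_s: 10.65
eef_pos: [0.6024, -0.2511, 0.0797]
eef_rot: [0.0, -0.074, 0.997, -0.0]
wrist_force: [-0.5, 0.5, -3.0]
opening: 0.63
grasp_force: 64.8
```

servo_tool(steps=[{"dx": 0.003, "dy": 0, "dz": -0.01, "wx": 0, "wy": 0, "wz": 0}, {"dx": 0.003, "dy": 0, "dz": -0.01, "wx": 0, "wy": 0, "wz": 0}, {"dx": 0.003, "dy": 0, "dz": -0.01, "wx": 0, "wy": 0, "wz": 0}, {"dx": 0.003, "dy": 0, "dz": -0.01, "wx": 0, "wy": 0, "wz": 0}, {"dx": 0.003, "dy": 0, "dz": -0.01, "wx": 0, "wy": 0, "wz": 0}])

```text
time_s: 11.07
eef_pos: [0.6028, -0.2512, 0.0788]
eef_rot: [0.0, -0.074, 0.997, -0.0]
wrist_force: [-0.2, 0.3, -2.8]
opening: 0.626
grasp_force: 64.8
```

servo_tool(steps=[{"dx": 0.003, "dy": 0, "dz": -0.01, "wx": 0, "wy": 0, "wz": 0}, {"dx": 0.003, "dy": 0, "dz": -0.01, "wx": 0, "wy": 0, "wz": 0}, {"dx": 0.003, "dy": 0, "dz": -0.01, "wx": 0, "wy": 0, "wz": 0}, {"dx": 0.003, "dy": 0, "dz": -0.01, "wx": 0, "wy": 0, "wz": 0}, {"dx": 0.003, "dy": 0, "dz": -0.01, "wx": 0, "wy": 0, "wz": 0}])

```text
time_s: 11.48
eef_pos: [0.6031, -0.2512, 0.0778]
eef_rot: [0.0, -0.074, 0.997, -0.0]
wrist_force: [0.6, -0.1, -1.9]
opening: 0.627
grasp_force: 64.8
```

servo_tool(steps=[{"dx": 0.003, "dy": 0, "dz": -0.01, "wx": 0, "wy": 0, "wz": 0}, {"dx": 0.003, "dy": 0, "dz": -0.01, "wx": 0, "wy": 0, "wz": 0}, {"dx": 0.003, "dy": 0, "dz": -0.01, "wx": 0, "wy": 0, "wz": 0}, {"dx": 0.003, "dy": 0, "dz": -0.01, "wx": 0, "wy": 0, "wz": 0}, {"dx": 0.003, "dy": 0, "dz": -0.01, "wx": 0, "wy": 0, "wz": 0}])

```text
time_s: 11.9
eef_pos: [0.6034, -0.2511, 0.0768]
eef_rot: [0.0, -0.074, 0.997, -0.0]
wrist_force: [-0.4, -0.2, -1.7]
opening: 0.625
grasp_force: 64.8
```

servo_tool(steps=[{"dx": 0.003, "dy": 0, "dz": -0.01, "wx": 0, "wy": 0, "wz": 0}, {"dx": 0.003, "dy": 0, "dz": -0.01, "wx": 0, "wy": 0, "wz": 0}, {"dx": 0.003, "dy": 0, "dz": -0.01, "wx": 0, "wy": 0, "wz": 0}, {"dx": 0.003, "dy": 0, "dz": -0.01, "wx": 0, "wy": 0, "wz": 0}, {"dx": 0.003, "dy": 0, "dz": -0.01, "wx": 0, "wy": 0, "wz": 0}])

```text
time_s: 12.32
eef_pos: [0.6037, -0.2512, 0.0758]
eef_rot: [0.0, -0.074, 0.997, -0.0]
wrist_force: [0.4, -0.4, -1.6]
opening: 0.627
grasp_force: 64.8
```

servo_tool(steps=[{"dx": 0.003, "dy": 0, "dz": -0.01, "wx": 0, "wy": 0, "wz": 0}, {"dx": 0.003, "dy": 0, "dz": -0.01, "wx": 0, "wy": 0, "wz": 0}, {"dx": 0.003, "dy": 0, "dz": -0.01, "wx": 0, "wy": 0, "wz": 0}, {"dx": 0.003, "dy": 0, "dz": -0.01, "wx": 0, "wy": 0, "wz": 0}, {"dx": 0.003, "dy": 0, "dz": -0.01, "wx": 0, "wy": 0, "wz": 0}])

```text
time_s: 12.73
eef_pos: [0.604, -0.2511, 0.0748]
eef_rot: [0.0, -0.074, 0.997, -0.0]
wrist_force: [-0.7, 0.2, -1.9]
opening: 0.628
grasp_force: 64.8
```

servo_tool(steps=[{"dx": 0.003, "dy": 0, "dz": -0.01, "wx": 0, "wy": 0, "wz": 0}, {"dx": 0.003, "dy": 0, "dz": -0.01, "wx": 0, "wy": 0, "wz": 0}, {"dx": 0.003, "dy": 0, "dz": -0.01, "wx": 0, "wy": 0, "wz": 0}, {"dx": 0.003, "dy": 0, "dz": -0.01, "wx": 0, "wy": 0, "wz": 0}, {"dx": 0.003, "dy": 0, "dz": -0.01, "wx": 0, "wy": 0, "wz": 0}])

```text
time_s: 13.15
eef_pos: [0.6042, -0.2512, 0.0738]
eef_rot: [0.0, -0.074, 0.997, -0.0]
wrist_force: [0.6, -0.3, -2.6]
opening: 0.622
grasp_force: 64.8
```

servo_tool(steps=[{"dx": 0.003, "dy": 0, "dz": -0.01, "wx": 0, "wy": 0, "wz": 0}, {"dx": 0.003, "dy": 0, "dz": -0.01, "wx": 0, "wy": 0, "wz": 0}, {"dx": 0.003, "dy": 0, "dz": -0.01, "wx": 0, "wy": 0, "wz": 0}, {"dx": 0.003, "dy": 0, "dz": -0.01, "wx": 0, "wy": 0, "wz": 0}, {"dx": 0.003, "dy": 0, "dz": -0.01, "wx": 0, "wy": 0, "wz": 0}])

```text
time_s: 13.57
eef_pos: [0.6046, -0.2511, 0.0728]
eef_rot: [0.0, -0.074, 0.997, -0.0]
wrist_force: [-0.1, -0.2, -2.6]
opening: 0.624
grasp_force: 64.8
```

Run:
```python
from h import *
from bench import vision
import cv2
np.set_printoptions(precision=4,suppress=True,linewidth=250)
p,R,o=cur();print(p,o['wrist_force'],o['torque'],o['time_s'])
O=np.array([.538,-.2584,.06]);F=frame(np.radians(8.4),np.radians(20))
m=F.T@(p-O)-[-.0007,-.001,-.005];print('est meter in cradle',m)
for n in('scene','top'):
    c=vision.camera(n);pickle.dump(c,open(n[0]+'8.pkl','wb'))
    print(n,[proj(c,O+F@np.array(l)).round(1).tolist() for l in ((0,0,.016),(.15,0,0),(.065,0,0))])
print(F)
```

```text
[ 0.6046 -0.2511  0.0728] [-0.1149 -0.1594 -2.632 ] [-0.0548 -0.0092  0.0074] 13.5667
est meter in cradle [ 0.068  -0.0016 -0.0058]
scene [[217.5, 157.6], [179.8, 176.7], [201.3, 168.3]]
top [[377.6, 221.0], [371.4, 169.2], [374.0, 198.1]]
[[ 0.9296 -0.1461 -0.3384]
 [ 0.1373  0.9893 -0.05  ]
 [ 0.342   0.      0.9397]]
```

Run:
```python
from fit import *
from bench import vision
import cv2
np.set_printoptions(precision=4,suppress=True,linewidth=250)
c8=vision.camera('wrist');p,R,o=cur();c8['p']=p;c8['R']=R;pickle.dump(c8,open('w8.pkl','wb'))
def feats(c):
    G=cv2.cvtColor(c['frame'],cv2.COLOR_RGB2GRAY).astype(int)
    col=G[:,279:282].mean(1); d=np.abs(np.diff(col)); big=[(i,int(col[i+1]-col[i])) for i in range(60,360) if d[i]>12]
    return big
for n in ('w4','w5','w6','w7','w8'):
    print(n,feats(pickle.load(open(n+'.pkl','rb'))))
```

```text
w4 [(114, -20), (115, -40), (135, -22), (136, -18), (162, 33), (200, -28), (206, 17), (207, 48), (208, 37), (292, -39), (293, -45), (299, 33), (300, 24), (334, -49), (335, -12), (349, 18), (350, 17), (359, -17)]
w5 [(102, -17), (108, -17), (111, 17), (115, -66), (116, -14), (135, -28), (136, -43), (161, 15), (162, 56), (164, -36), (200, -26), (207, 43), (208, 52), (292, -25), (293, -61), (294, -16), (299, 13), (300, 12), (334, -34), (348, 18), (349, 52), (350, 41), (359, -30)]
w6 [(64, 16), (88, -32), (89, 38), (90, 34), (98, 43), (99, 32), (103, -17), (109, -21), (115, -66), (116, -15), (134, -41), (135, -20), (136, -15), (162, 28), (200, -26), (207, 43), (208, 53), (292, -31), (293, -57), (294, -13), (299, 14), (334, -32), (348, 17), (349, 53), (350, 42), (359, -31)]
w7 [(101, -28), (104, -27), (115, -31), (135, -40), (136, -32), (161, 18), (162, 59), (169, -26), (172, 12), (174, -15), (175, -15), (200, -24), (206, 17), (207, 51), (208, 37), (292, -42), (293, -49), (299, 15), (334, -32), (348, 28), (349, 62), (350, 23), (359, -30)]
w8 [(98, -57), (99, -13), (102, 18), (103, 47), (111, -53), (115, -36), (135, -46), (136, -28), (161, 18), (162, 60), (168, -19), (169, -29), (200, -24), (206, 17), (207, 50), (208, 37), (292, -41), (293, -49), (299, 15), (334, -32), (348, 29), (349, 61), (350, 23), (359, -31)]
```

Run:
```python
from fit import *
np.set_printoptions(precision=4,suppress=True,linewidth=250)
w5=pickle.load(open('w5.pkl','rb'));p,R=w5['p'],w5['R']
S=lambda u,v:((u+.5)*.7-.5,(v+.5)*.7-.5)
obs=[(S(305.5,167),(-.065,-.027,.028)),(S(497,167),(-.065,.027,.028))]
F=frame(np.arctan2(R[1,1],R[0,1])-np.pi/2,np.radians(20.2))
def res(v): return np.concatenate([proj(w5,p+F@(np.array(l)-v))-q for q,l in obs])
r=least_squares(res,[0,0,-.005]);v=r.x;print('TCP in meter',v,r.fun)
O=np.array([.538,-.2584,.06]);Fc=frame(np.radians(8.4),np.radians(20))
P=cur()[0];print('meter in cradle',Fc.T@(P-F@v-O))
w8=pickle.load(open('w8.pkl','rb'));M=P-F@v
print('lip top edge px in w8', [proj(w8,O+Fc@np.array(l)).round(1).tolist() for l in ((0,0,.016),(-.006,0,.016),(0,.017,.016),(0,-.017,.016))],'meter bottom face/back', proj(w8,M+F@[-.065,0,.028]).round(1),proj(w8,M+F@[-.065,0,0]).round(1))
import cv2
G=cv2.cvtColor(w8['frame'],cv2.COLOR_RGB2GRAY)[92:120].astype(int)
for r_ in range(0,28,1): print(92+r_,G[r_,200:362:9])
```

```text
TCP in meter [-0.0016 -0.0012 -0.0093] [ 0.0001  0.0859 -0.0001 -0.0859]
meter in cradle [ 0.0688 -0.0013 -0.0016]
lip top edge px in w8 [[283.9, 116.4], [283.9, 102.9], [322.8, 116.4], [244.9, 116.4]] meter bottom face/back [280.6 116.8] [280.5 136.6]
92 [128 132 136 214 216 213 215 213 216 213 216 217 216 215 213 212 215 215]
93 [130 131 136 214 216 213 214 214 216 213 215 216 216 215 214 211 215 215]
94 [131 129 135 214 216 211 213 215 216 213 214 215 215 215 214 210 215 216]
95 [132 128 132 213 216 210 214 215 215 214 213 214 214 216 214 209 216 216]
96 [135 129 131 209 216 211 214 216 213 214 211 213 214 216 215 208 216 216]
97 [135 131 130 198 216 212 207 215 204 215 194 213 213 216 215 209 216 216]
98 [135 131 130 196 216 213 150 213 147 207 145 213 213 216 215 210 216 216]
99 [134 132 131 197 216 215 134 193 133 150 137 214 213 216 215 211 216 216]
100 [134 133 132 140 216 215 132 140 132 136 139 214 212 216 215 212 215 215]
101 [133 133 133 126 216 216 130 129 131 137 138 207 212 216 214 215 214 208]
102 [132 133 134 129 215 208 130 131 131 137 139 152 211 215 215 215 213 15
[... 628 characters left out ...]
11 [132 133 136 132 133 136 206 208 208 201 209 209 201 208 212 215 167 129]
112 [133 134 138 133 133 132 189 208 208 148 208 209 147 201 211 215 167 129]
113 [132 133 138 132 133 133 143 200 205 135 200 208 135 154 213 214 163 131]
114 [131 133 137 128 129 130 130 147 202 135 147 201 135 136 214 206 139 132]
115 [130 131 136 104 108 109 109 129 183 130 129 142 129 129 205 144 135 133]
116 [130 125 126  73  91  92  90  94 109  94  95  95  94  93 117  92 125 126]
117 [130  97  68  64  94  94  93  93  93  93  93  93  93  92  92  92  79  74]
118 [130  55  61  66 102 101 101 101 102 101 101 101 101 100 101 100  78  49]
119 [131  49  64  69 110 109 109 109 109 108 108 109 108 108 109 108  88  49]
```

servo_tool(steps=[{"dx": 0.001, "dy": 0, "dz": -0.01, "wx": 0, "wy": 0, "wz": 0}, {"dx": 0.001, "dy": 0, "dz": -0.01, "wx": 0, "wy": 0, "wz": 0}, {"dx": 0.001, "dy": 0, "dz": -0.01, "wx": 0, "wy": 0, "wz": 0}, {"dx": 0.001, "dy": 0, "dz": -0.01, "wx": 0, "wy": 0, "wz": 0}, {"dx": 0.001, "dy": 0, "dz": -0.01, "wx": 0, "wy": 0, "wz": 0}])

```text
time_s: 14.13
eef_pos: [0.6047, -0.2511, 0.0718]
eef_rot: [0.0, -0.074, 0.997, -0.0]
wrist_force: [0.5, -0.6, -1.9]
opening: 0.632
grasp_force: 64.8
```

servo_tool(steps=[{"dx": 0.001, "dy": 0, "dz": -0.01, "wx": 0, "wy": 0, "wz": 0}, {"dx": 0.001, "dy": 0, "dz": -0.01, "wx": 0, "wy": 0, "wz": 0}, {"dx": 0.001, "dy": 0, "dz": -0.01, "wx": 0, "wy": 0, "wz": 0}, {"dx": 0.001, "dy": 0, "dz": -0.01, "wx": 0, "wy": 0, "wz": 0}, {"dx": 0.001, "dy": 0, "dz": -0.01, "wx": 0, "wy": 0, "wz": 0}])

```text
time_s: 14.55
eef_pos: [0.6048, -0.2511, 0.0708]
eef_rot: [0.0, -0.074, 0.997, -0.0]
wrist_force: [-0.6, 0.1, -1.0]
opening: 0.622
grasp_force: 64.8
```

servo_tool(steps=[{"dx": 0, "dy": 0, "dz": -0.01, "wx": 0, "wy": 0, "wz": 0}, {"dx": 0, "dy": 0, "dz": -0.01, "wx": 0, "wy": 0, "wz": 0}, {"dx": 0, "dy": 0, "dz": -0.01, "wx": 0, "wy": 0, "wz": 0}, {"dx": 0, "dy": 0, "dz": -0.01, "wx": 0, "wy": 0, "wz": 0}, {"dx": 0, "dy": 0, "dz": -0.01, "wx": 0, "wy": 0, "wz": 0}])

```text
time_s: 14.97
eef_pos: [0.6048, -0.2512, 0.0699]
eef_rot: [0.0, -0.074, 0.997, -0.0]
wrist_force: [-1.0, -0.6, -2.9]
opening: 0.624
grasp_force: 65.0
```

servo_tool(steps=[{"dx": 0, "dy": 0, "dz": -0.01, "wx": 0, "wy": 0, "wz": 0}, {"dx": 0, "dy": 0, "dz": -0.01, "wx": 0, "wy": 0, "wz": 0}, {"dx": 0, "dy": 0, "dz": -0.01, "wx": 0, "wy": 0, "wz": 0}, {"dx": 0, "dy": 0, "dz": -0.01, "wx": 0, "wy": 0, "wz": 0}, {"dx": 0, "dy": 0, "dz": -0.01, "wx": 0, "wy": 0, "wz": 0}])

```text
time_s: 15.38
eef_pos: [0.6049, -0.2512, 0.0696]
eef_rot: [0.0, -0.074, 0.997, -0.0]
wrist_force: [-2.1, 1.3, 5.1]
opening: 0.62
grasp_force: 65.7
```

servo_tool(steps=[{"dx": -0.005, "dy": -0.001, "dz": -0.002, "wx": 0, "wy": 0, "wz": 0}, {"dx": -0.01, "dy": -0.001, "dz": -0.003, "wx": 0, "wy": 0, "wz": 0}, {"dx": -0.015, "dy": -0.002, "dz": -0.005, "wx": 0, "wy": 0, "wz": 0}, {"dx": -0.015, "dy": -0.002, "dz": -0.005, "wx": 0, "wy": 0, "wz": 0}, {"dx": -0.015, "dy": -0.002, "dz": -0.005, "wx": 0, "wy": 0, "wz": 0}])

```text
time_s: 15.8
eef_pos: [0.6043, -0.2516, 0.0694]
eef_rot: [0.001, -0.074, 0.997, -0.001]
wrist_force: [1.4, 0.8, 5.4]
opening: 0.629
grasp_force: 65.8
```

Run:
```python
from fit import *
from bench import vision
import cv2
np.set_printoptions(precision=4,suppress=True,linewidth=250)
P,R,o=cur();print(P,o['wrist_force'],o['torque'],o['time_s'])
F=frame(np.radians(8.5),np.radians(20.2));v=np.array([-.0016,-.0012,-.0093])
O=np.array([.538,-.2584,.06]);Fc=frame(np.radians(8.4),np.radians(20));print('meter in cradle',Fc.T@(P-F@v-O))
c=vision.camera('wrist');pickle.dump(c,open('w9.pkl','wb'))
G=cv2.cvtColor(c['frame'],cv2.COLOR_RGB2GRAY).astype(int);print(G[95:122,[262,280,300]].T)
print('lip px',[proj(c,O+Fc@np.array(l)).round(1).tolist() for l in ((0,0,.016),(-.006,0,.016))])
```

```text
[ 0.6043 -0.2516  0.0694] [1.3939 0.7738 5.3761] [ 0.21    0.2374 -0.0936] 15.8
meter in cradle [ 0.0673 -0.0018 -0.0046]
[[215 216 215 208 155 132 129 129 135 164 204 208 208 208 208 208 208 208 208 198 128  93  96 102 110 118 125]
 [214 215 215 207 150 136 137 137 142 168 205 208 208 208 208 208 208 199 147 131 112  92  95 102 110 118 125]
 [214 213 212 211 205 213 208 159 143 168 205 209 209 209 209 209 209 209 209 204 172 105  93 102 110 117 124]]
lip px [[285.0, 117.4], [285.0, 103.6]]
```

servo_tool(steps=[{"dx": -0.005, "dy": -0.001, "dz": -0.002, "wx": 0, "wy": 0, "wz": 0}, {"dx": -0.01, "dy": -0.001, "dz": -0.003, "wx": 0, "wy": 0, "wz": 0}, {"dx": -0.015, "dy": -0.002, "dz": -0.005, "wx": 0, "wy": 0, "wz": 0}, {"dx": -0.015, "dy": -0.002, "dz": -0.005, "wx": 0, "wy": 0, "wz": 0}, {"dx": -0.015, "dy": -0.002, "dz": -0.005, "wx": 0, "wy": 0, "wz": 0}])

```text
time_s: 16.27
eef_pos: [0.6027, -0.2521, 0.0688]
eef_rot: [0.001, -0.074, 0.997, -0.001]
wrist_force: [2.3, 1.2, 5.5]
opening: 0.625
grasp_force: 65.8
```

Run:
```python
from fit import *
O=np.array([.538,-.2584,.06]);Fc=frame(np.radians(8.4),np.radians(20))
import pickle
c=pickle.load(open('w9.pkl','rb'))
for dz in (0,-.004):
  for x in (0,.002,.004,.006,.008):print(dz,x,[round(proj(c,O+[0,0,dz]+Fc@np.array(l))[1],1) for l in ((x,0,.028),(-.006,0,.016))])
```

```text
0 0 [np.float64(106.8), np.float64(103.6)]
0 0.002 [np.float64(111.9), np.float64(103.6)]
0 0.004 [np.float64(117.0), np.float64(103.6)]
0 0.006 [np.float64(122.1), np.float64(103.6)]
0 0.008 [np.float64(127.2), np.float64(103.6)]
-0.004 0 [np.float64(107.0), np.float64(103.8)]
-0.004 0.002 [np.float64(111.9), np.float64(103.8)]
-0.004 0.004 [np.float64(116.9), np.float64(103.8)]
-0.004 0.006 [np.float64(121.8), np.float64(103.8)]
-0.004 0.008 [np.float64(126.7), np.float64(103.8)]
```

servo_tool(steps=[{"dx": -0.005, "dy": 0.0, "dz": -0.002, "wx": 0, "wy": 0, "wz": 0}, {"dx": -0.008, "dy": 0.0, "dz": -0.003, "wx": 0, "wy": 0, "wz": 0}, {"dx": -0.008, "dy": 0, "dz": -0.003, "wx": 0, "wy": 0, "wz": 0}, {"dx": -0.008, "dy": 0, "dz": -0.003, "wx": 0, "wy": 0, "wz": 0}, {"dx": -0.008, "dy": 0, "dz": -0.003, "wx": 0, "wy": 0, "wz": 0}])

```text
time_s: 16.68
eef_pos: [0.6027, -0.2521, 0.0689]
eef_rot: [0.002, -0.074, 0.997, -0.001]
wrist_force: [3.7, 0.3, 6.6]
opening: 0.629
grasp_force: 65.8
```

servo_tool(steps=[{"dx": 0, "dy": 0, "dz": 0, "wx": 0, "wy": 0, "wz": 0}, {"dx": 0, "dy": 0, "dz": 0, "wx": 0, "wy": 0, "wz": 0}, {"dx": 0, "dy": 0, "dz": 0, "wx": 0, "wy": 0, "wz": 0}, {"dx": 0, "dy": 0, "dz": 0, "wx": 0, "wy": 0, "wz": 0}, {"dx": 0, "dy": 0, "dz": 0, "wx": 0, "wy": 0, "wz": 0}], jaw=0.9)

```text
time_s: 17.1
eef_pos: [0.6006, -0.2514, 0.067]
eef_rot: [-0.0, -0.074, 0.997, 0.0]
wrist_force: [0.2, -0.4, -0.0]
opening: 0.895
grasp_force: 0.0
```

servo_tool(steps=[{"dx": 0, "dy": 0, "dz": 0.1, "wx": 0, "wy": 0, "wz": 0}, {"dx": 0, "dy": 0, "dz": 0.25, "wx": 0, "wy": 0, "wz": 0}, {"dx": 0, "dy": 0, "dz": 0.5, "wx": 0, "wy": 0, "wz": 0}, {"dx": 0, "dy": 0, "dz": 0.8, "wx": 0, "wy": 0, "wz": 0}, {"dx": 0, "dy": 0, "dz": 1, "wx": 0, "wy": 0, "wz": 0}])

```text
time_s: 17.52
eef_pos: [0.6017, -0.252, 0.1709]
eef_rot: [0.001, -0.074, 0.997, -0.001]
wrist_force: [1.2, 0.2, 0.4]
opening: 0.901
grasp_force: 0.0
```

Run:
```python
from fit import *
from bench import vision
import cv2
np.set_printoptions(precision=4,suppress=True,linewidth=250)
P,R,o=cur();print(P,o['wrist_force'],o['time_s'])
O=np.array([.538,-.2584,.06]);Fc=frame(np.radians(8.4),np.radians(20))
c=vision.camera('wrist');pickle.dump(c,open('w10.pkl','wb'))
t=vision.camera('top');pickle.dump(t,open('t10.pkl','wb'))
q=lambda l:proj(c,O+Fc@np.array(l)).round(1)
print('pred seated: bottom corners',q((0,-.027,.028)),q((0,.027,.028)),'dial',q((-.011+.065,0,.036)),'socket',q((.0138,0,.028)),'display',q((.103,0,.028)),'lip outer',q((-.006,0,.016)))
f=c['frame'].astype(int);gr=((f[...,1]-f[...,0]>25)&(f[...,1]-f[...,2]>10)).astype(np.uint8)
n,_,st,ce=cv2.connectedComponentsWithStats(gr);print('green',[(st[i].tolist(),ce[i].round(1).tolist()) for i in range(1,n) if st[i][4]>60])
G=cv2.cvtColor(c['frame'],cv2.COLOR_RGB2GRAY).astype(int)
col=int(q((.054,0,.036))[0]);prof=G[:,col-1:col+2].mean(1);print('col',col,[(i,int(prof[i+1]-prof[i])) for i in range(60,400) if abs(prof[i+1]-prof[i])>14])
r=int(q((.085,0,.028))[1])
for rr in (r,int(q((.02,0,.028))[1])): pr=G[rr];print('row',rr,[(i,int(pr[i+1]-pr[i])) for i in range(150,420) if abs(pr[i+1]-pr[i])>14])
```

```text
[ 0.6017 -0.252   0.1709] [1.1789 0.2364 0.352 ] 17.5167
pred seated: bottom corners [245.  113.2] [321.5 113.3] dial [283.3 188.2] socket [283.2 132.6] display [283.2 260.4] lip outer [283.1 111.1]
green [([255, 242, 50, 39, 1902], [279.5, 260.5])]
col 283 [(104, -29), (106, -26), (110, 19), (111, 48), (113, -37), (114, -28), (115, -30), (127, -45), (128, -17), (140, 27), (141, 28), (145, -22), (161, -24), (164, 30), (165, 29), (209, -49), (213, 16), (214, 19), (234, -27), (240, 20), (241, 46), (242, 17), (279, -28), (280, -32), (286, 23), (287, 35), (298, 45), (299, 23), (345, -90), (347, 27), (348, 21), (349, 25), (352, 16), (353, 21), (359, -65), (360, -78), (361, -27)]
row 234 [(234, -43), (235, -52), (241, -17), (314, 24), (316, -17), (328, 41), (329, 53)]
row 141 [(158, -41), (159, -29), (230, -26), (231, -32), (262, 15), (281, 22), (282, 16), (283, 27), (297, -21), (298, -25), (303, 18), (304, 28), (316, -30), (317, -17), (328, 29), (333, 55), (334, 35)]
```

servo_tool(steps=[{"dx": 0, "dy": 0, "dz": 0.2, "wx": 0, "wy": 0, "wz": 0}, {"dx": 0, "dy": 0, "dz": 0.4, "wx": 0, "wy": 0, "wz": 0}, {"dx": 0, "dy": 0, "dz": 0.5, "wx": 0, "wy": 0, "wz": 0}, {"dx": 0, "dy": 0, "dz": 0.5, "wx": 0, "wy": 0, "wz": 0}, {"dx": 0, "dy": 0, "dz": 0.5, "wx": 0, "wy": 0, "wz": 0}])

```text
time_s: 18.03
eef_pos: [0.601, -0.2516, 0.2174]
eef_rot: [0.0, -0.074, 0.997, -0.0]
wrist_force: [-1.5, -0.7, -0.7]
opening: 0.898
grasp_force: 0.0
```

Run:
```python
from fit import *
from bench import vision,workorder
import cv2
c=vision.camera('wrist');O=np.array([.538,-.2584,.06]);Fc=frame(np.radians(8.4),np.radians(20))
f=c['frame'].astype(int);gr=((f[...,1]-f[...,0]>25)&(f[...,1]-f[...,2]>10)).astype(np.uint8)
n,_,st,ce=cv2.connectedComponentsWithStats(gr);i=[k for k in range(1,n) if st[k][4]>60];print([(st[k].tolist(),ce[k].round(1)) for k in i],proj(c,O+Fc@np.array([.103,0,.028])))
print(workorder.hand_in())
```

```text
[([259, 221, 41, 31, 1271], array([279., 236.]))] [281.88595428 235.62248923]
the job is handed in; nothing more can be done
None
```

The job is handed in: the meter is off its hook and lying on the sloped rest, released, face out with the display end up, measured about 1 mm from the lip and 2.6 mm off centre. The hand-in returned no verdict, and I took no final picture check of the remote or the other things.

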